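# Lay up a round-nosed mallet on the glue-up board

### The arm

A 6-joint arm with a two-finger parallel gripper is mounted at the origin on the work surface. World frame = base frame: x ahead of the robot, y to its left, z up, the work surface at z = 0. Lengths are in m, angles in rad, forces in N, time in s.
With the tool pointing down it reaches from about 0.425 to 0.95 m from the base axis. Payload 14.7 kg.
Tool frame: the origin (TCP) lies between the finger pads; the fingertips stand 25 mm ahead of it and the grasp point (between the pads) lies 6 mm ahead of it (arm.tips_ahead is the distance from the TCP to the fingertips, in m); x points along the fingers, y is the direction in which the jaws open and shut, and the axes are right-handed (so a half turn about x gives the same grasp; the last joint's range is limited). The gripper opens to 85 mm and grips with 20 to 120 N. Pads are 22 mm wide; open, the fingers measure 114 mm over their backs; the gripper's body (76 mm by 85 mm) begins 54 mm behind the grasp point. The pads swing forward as they close: fully open they stand 13 mm farther back than shut.
Start: joints at [-1.321, 0.48, 1.596, -0, 1.065, -0.047], TCP at [0.19, -0.622, 0.231] pointing down, gripper open.
Joint ranges: [-2.75, 2.75], [-0.82, 2.05], [0.23, 2.67], [-1.56, 4.7], [0.09, 2.69], [-2.92, 2.92]. Speed limits (rad/s): [1.89, 1.89, 2.39, 3.01, 3.01, 3.01].

### API

Orientations are given as a unit quaternion [w, x, y, z].
In Python, from bench import state, capture, camera_params, arm gives the robot as it stands.
- The arm moves only by the tool move_arm, never from a script. Its argument "commands" is a list of rows, each a list of 7 numbers: the shift along the tool's x, y, z in mm, then the turn, a rotation vector about the tool's x, y, z in degrees, then the gripper command: -1 is shut, 1 is fully open, values between are in proportion. A call has 1 to 5 rows; each row is the pose to reach, as a shift and turn from the pose commanded when the call began, along the tool's axes at that moment; what a row does not reach only later rows make up. A row lasts 1/12 s, in which the tool goes at most 41.7 mm and 7.16 degrees, less where a joint would pass 70% of its speed; a pose out of reach is approached as far as the arm can. A call with a gripper value outside its range is refused whole. The fingers move at their own pace and stop on an object; "force" is the grip in N (left out, the last holds). Time passes only in rows, so rows that repeat a pose let the fingers close. It gives the time, the measured TCP pose, the force and the opening at its end, in the units of the state.
- state(): the state, without advancing time (a new reading comes with each control period).
- capture(name): name is "scene" or "side" or "wrist"; returns the picture (384x512x3 uint8, red, green, blue); there is no depth.
- camera_params(name): a dict with "camera_matrix" (3x3 intrinsics, pixels), "k1" (the pictures are not rectified: a ray, as slopes to the right and down, at radius r is drawn at 1 + k1 r^2 times it, then the intrinsics apply), "xyz" and "orientation" of the camera in the world; the wrist camera has in their place "hand_eye" (4x4, takes a point from camera to tool coordinates, whose origin is the TCP and whose axes are the tool frame's). Camera axes: x right, y down, z forward; pixel columns grow to the right and rows downward; lengths in m; the calibration is good to about 2 mm. A picture is of the moment at which its call begins: read the wrist's pose just before it. camera_params takes no time and is no camera call.
- arm.hand_in(): hands the job in, once; it reports no verdict.
The state is a dict: "time_s": time; "q": joint angles; "qvel": joint speeds; "effort": joint torques, N m; "tcp_pos": TCP position; "eef_rot": TCP orientation; "wrist_force": force on the tool from outside, world axes, zero at the start; "moment": the same for the moment, N m; "width": opening from 0.0 (shut) to 1.0 (fully open).
Only numpy, scipy, OpenCV 4.12 (cv2) and the standard library are available. Lean on these libraries where they do the work, as an engineer would, in place of code of your own. Each camera call takes 0.05 s, during which the arm holds its last target.

### The job

Dry-lay the mallet on the white glue-up board, on top of the lower cheek that is already fixed there: first the handle, across the middle of the cheek, grip end over the rest and square end flush with the cheek's opposite edge; then the two core blocks on either side of it, the square block at the cheek's square end and the round-nosed one at its nose, outer ends flush. Then lay the loose cheek on top, nose over nose and flush all round, and last set the steel block on the middle of it as a weight. Leave the two shelf pegs and the pliers where they lie.

Things in the scene. Friction and masses are not known exactly. Their poses are not given: they have to be found in the camera images.
- seat (a point): On the fixed white glue-up board (200 x 300 x 12 mm): centre of the top face of the mallet's lower cheek (dark wood 150 x 56 x 18 mm, a square end, a half-round nose), 30 mm above the bench. x along it to the nose, y across it away from the handle rest, z up. Rest: plywood strip 100 x 22 mm at y = -175 mm, top level with this point. Low stops round the cheek end 10 mm below it. Places below are in this frame.
- handle_mid (a point): Centre of the loose handle, pale beech, 250 x 26 x 24 mm thick, lying flat. +y points to its square head end at 125 mm; the straight 26 mm part ends at y = -45, then a 34 mm wide grip with a rounded butt at -125. z up. 0.11 kg. Its place: centre at (0, -97, 12) mm, same axes as the board's; head end flush with the cheek's edge at y = +28.
- square_mid (a point): Centre of the loose square core block, pale beech, plain, 57 (x) x 56 (y) x 24 mm high (z up), so near square that it may lie either way. 55 g. Its place: centre at (-46.5, 0, 12) mm, outer end flush with the cheek's square end, which leaves a 5 mm gap beside the handle for a wedge.
- round_mid (a point): Centre of the loose round-nosed core block, pale beech, 57 (x) x 56 (y) x 24 mm high (z up); +x points to its half-round nose, 28 mm radius; its flat sides, 56 mm apart, run from x = -28.5 to 0 mm: grip across y a few mm behind the centre. 50 g. Its place: centre at (46.5, 0, 12) mm, nose over nose, which leaves a 5 mm wedge gap beside the handle.
- cheek_mid (a point): Centre of the loose upper cheek, dark wood, 150 (x) x 56 (y) x 18 mm thick (z up), lying flat; +x points to its half-round nose, 28 mm radius; the other end is square. Same outline as the fixed lower cheek. 0.10 kg. Its place, on the handle and blocks: centre at (0, 0, 33) mm, nose over nose.
- weight_mid (a point): Centre of the steel block used as a weight, 75 (x) x 50 (y) x 25 mm high (z up), bright steel with rows of drilled holes, 0.65 kg. Its place, on the upper cheek: centre at (0, 0, 54.5) mm.
- peg_a_mid (a point): Middle of a beech shelf peg lying among the parts, 60 mm long: an 18 mm square body and a round tenon. Not to be disturbed.
- peg_b_mid (a point): Middle of the second, like shelf peg, lying between the robot and the board. Not to be disturbed.
- pliers_mid (a point): Pivot of a pair of pliers lying flat at the back, 165 mm long, 14 mm thick. Not to be disturbed.
Things that resemble listed ones, but are neither listed nor needed, are in the scene too. Of the things shaped like the part that bears cheek_mid, the wooden one is meant.

How it is judged:
On the way, in this order (a step that is already met when the one before it is completed fails the run):
1. the handle lies in its place on the lower cheek and the rest (x of handle_mid in the frame of seat between -0.008 and 0.008 m and y of handle_mid in the frame of seat between -0.109 and -0.085 m and z of handle_mid in the frame of seat between 0.008 and 0.016 m and angle between the x axis of handle_mid and the x axis of seat, either way round below 0.14 rad and angle between handle_mid's own z axis and vertical below 0.06 rad and y of seat in the frame of handle_mid above 0.05 m), for 0.2 s.
2. both core blocks lie in their places on the lower cheek, either side of the handle (all of step 1 and x of square_mid in the frame of seat between -0.0565 and -0.0365 m and y of square_mid in the frame of seat between -0.01 and 0.01 m and z of square_mid in the frame of seat between 0.008 and 0.016 m and x of round_mid in the frame of seat between 0.0365 and 0.0565 m and y of round_mid in the frame of seat between -0.01 and 0.01 m and z of round_mid in the frame of seat between 0.008 and 0.016 m and (angle between the x axis of square_mid and the x axis of seat, either way round below 0.14 rad or angle between the y axis of square_mid and the x axis of seat, either way round below 0.14 rad) and angle between each of square_mid, round_mid's own z axis and vertical below 0.06 rad and angle between the x axis of round_mid and the x axis of seat, either way round below 0.14 rad and x of seat in the frame of round_mid below -0.02 m), for 0.2 s.
3. the loose cheek lies on handle and blocks, nose over nose (all of step 2 and x of cheek_mid in the frame of seat between -0.01 and 0.01 m and y of cheek_mid in the frame of seat between -0.01 and 0.01 m and z of cheek_mid in the frame of seat between 0.029 and 0.037 m and angle between the x axis of cheek_mid and the x axis of seat, either way round below 0.14 rad and angle between cheek_mid's own z axis and vertical below 0.06 rad and x of round_mid in the frame of cheek_mid above 0.02 m), for 0.2 s.
At the end, for the whole second after the job is handed in: All at rest, flat, at the right height (4-5 mm), in order: handle within 8 mm across and 12 mm along, blocks and cheek within 10 mm in x and y, steel block within 20 x 15 mm; handle, blocks, cheek turned within 0.14 rad (square block may be a quarter turn round), grip over rest, noses together (all of step 3 and x of weight_mid in the frame of seat between -0.02 and 0.02 m and y of weight_mid in the frame of seat between -0.015 and 0.015 m and z of weight_mid in the frame of seat between 0.0495 and 0.0595 m and angle between weight_mid's own z axis and vertical below 0.06 rad and linear speed of each of handle, square_block, round_block, cheek, weight below 0.02 m/s); the robot touches nothing.
It fails at once if the shelf peg among the parts is shifted by more than 30 mm (distance of peg_a_mid from where it was at the start of the episode above 0.03 m).
It fails at once if the shelf peg by the board is shifted by more than 30 mm (distance of peg_b_mid from where it was at the start of the episode above 0.03 m).
It fails at once if the pliers are shifted by more than 30 mm (distance of pliers_mid from where it was at the start of the episode above 0.03 m).
It also fails if it takes over 128 s, if anything falls off the work surface, if the arm or the gripper's body presses on something with over 40 N, if the wrist force passes 120 N, or if a joint passes its speed limit or range.

## Working session

There is one attempt and no reset: what is moved stays moved. The work goes in short steps, Python scripts to look and compute and a tool call to move; the robot and the scene stay as the last step left them, time stands still between calls to the robot, and variables do not carry over. Pictures are saved under pics/ and viewed, and the job is handed in when it is done.

Besides the shell and the picture viewer there is one more tool, called after ">>>" as name(argument=value, ...), one argument or row to a line, values as JSON. move_arm: Moves the arm, as the interface text tells. Its arguments: {"type":"object","properties":{"commands":{"type":"array"},"force":{"type":"number"}},"required":["commands"]}

```bash
mkdir -p pics; ls
python3 - <<'E'
from bench import state, capture, camera_params, arm
import cv2
for n in ["scene","side","wrist"]:
    im=capture(n); cv2.imwrite(f"pics/{n}0.png",cv2.cvtColor(cv2.resize(im,(800,600),interpolation=cv2.INTER_CUBIC),cv2.COLOR_RGB2BGR))
    print(n,camera_params(n))
print(state())
E
```

```text
pics
scene {'camera_matrix': array([[361.87893708,   0.        , 258.52223383],
       [  0.        , 361.87893708, 182.80850813],
       [  0.        ,   0.        ,   1.        ]]), 'k1': -0.007366224260017308, 'xyz': array([ 1.10749974, -0.22047193,  0.57404302]), 'orientation': array([-0.38010455,  0.76889298,  0.46309104, -0.22331772])}
side {'camera_matrix': array([[375.87040665,   0.        , 251.84071415],
       [  0.        , 375.87040665, 192.54175101],
       [  0.        ,   0.        ,   1.        ]]), 'k1': -0.10680627305667045, 'xyz': array([0.49499298, 0.80698063, 0.65919566]), 'orientation': array([ 0.00759437, -0.02255583,  0.90677966, -0.42093255])}
wrist {'camera_matrix': array([[342.58997355,   0.        , 265.19138072],
       [  0.        , 342.58997355, 190.93289378],
       [  0.        ,   0.        ,   1.        ]]), 'k1': -0.007210623246743494, 'hand_eye': array([[ 4.60258659e-04, -2.68601455e-01,  9.63251289e-01,
        -1.41839255e-01],
       [ 9.99999887e-01,  2.38953629e-04, -4.11185865e-04,
        -1.49866401e-03],
       [-1.19727270e-04,  9.63251370e-01,  2.68601534e-01,
        -6.65156075e-02],
       [ 0.00000000e+00,  0.00000000e+00,  0.00000000e+00,
         1.00000000e+00]])}
{'time_s': 0.15, 'q': array([-1.32061696e+00,  4.80670012e-01,  1.59673167e+00, -6.77053770e-06,
        1.06510993e+00, -4.66289802e-02]), 'qvel': array([ 0.00031726, -0.00080471, -0.00430121, -0.00079873, -0.00040769,
        0.00045275]), 'effort': array([ 1.68628405e-03, -9.51150012e+01, -4.30459893e+01,  1.11498255e-04,
        8.14122206e-03, -3.44514284e-06]), 'tcp_pos': array([ 0.19002676, -0.62127173,  0.23043041]), 'eef_rot': array([-0.10423096, -0.69929913, -0.10487698,  0.69936932]), 'wrist_force': array([ 0.65229675, -0.8197257 , -0.5368707 ]), 'moment': array([-0.01441113,  0.0262394 ,  0.00224048]), 'width': 0.9968926834891951}
```

View pics/scene0.png

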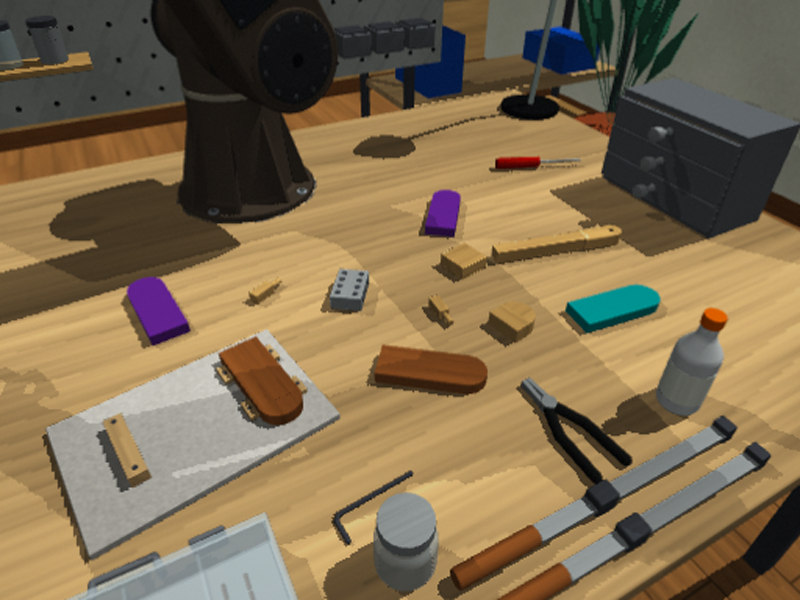

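View pics/side0.png

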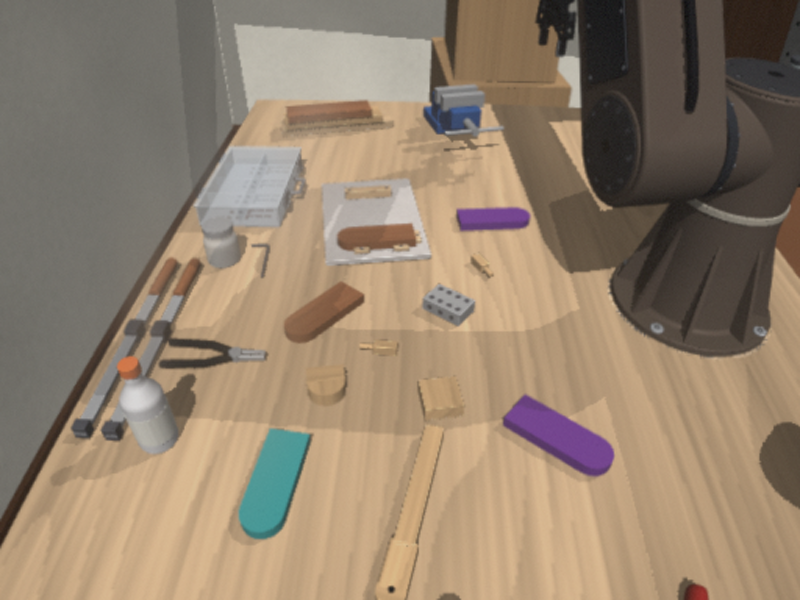

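View pics/wrist0.png

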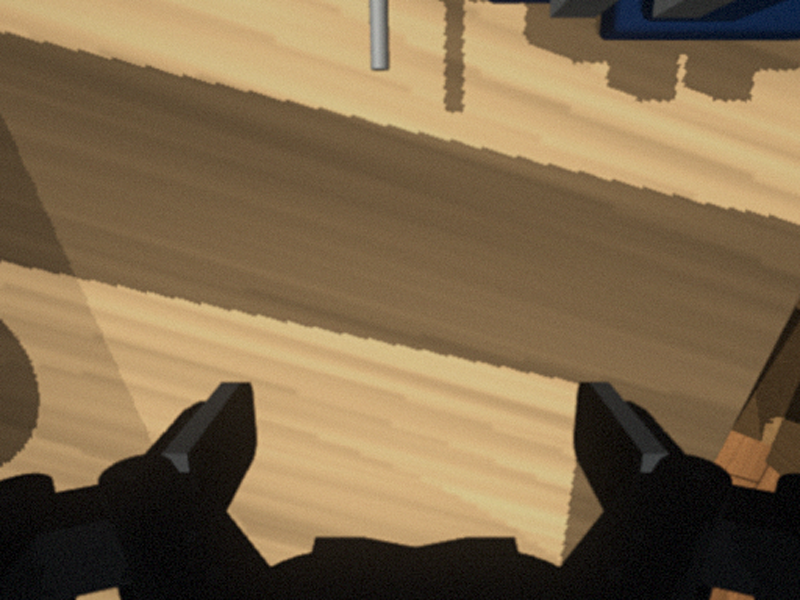

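```bash
cat > h.py <<'E'
import numpy as np, cv2
from scipy.spatial.transform import Rotation as R
from bench import state, capture, camera_params, arm
def crop(im,name,u0,v0,w,h,s):
    c=cv2.resize(im[v0:v0+h,u0:u0+w],None,fx=s,fy=s,interpolation=cv2.INTER_CUBIC)[:,:,::-1].copy()
    for u in range((u0+9)//10*10,u0+w,10):
        cv2.line(c,(int((u-u0+.5)*s),0),(int((u-u0+.5)*s),4 if u%20 else 8),(255,255,255),1)
        if u%20==0: cv2.putText(c,str(u),(int((u-u0+.5)*s)-10,20),0,.4,(0,0,255),1)
    for v in range((v0+9)//10*10,v0+h,10):
        cv2.line(c,(0,int((v-v0+.5)*s)),(4 if v%20 else 8,int((v-v0+.5)*s)),(255,255,255),1)
        if v%20==0: cv2.putText(c,str(v),(10,int((v-v0+.5)*s)+4),0,.4,(0,0,255),1)
    cv2.imwrite("pics/"+name+".png",c)
def campose(n,st=None):
    p=camera_params(n)
    if n=="wrist":
        st=st or state()
        T=np.eye(4);T[:3,:3]=R.from_quat(np.roll(st['eef_rot'],-1)).as_matrix();T[:3,3]=st['tcp_pos']
        T=T@p['hand_eye'];return p,T[:3,:3],T[:3,3]
    return p,R.from_quat(np.roll(p['orientation'],-1)).as_matrix(),p['xyz']
def world(n,uv,z,st=None):
    p,Rm,o=campose(n,st)
    K=p['camera_matrix'];uv=np.atleast_2d(uv).astype(float)
    pts=cv2.undistortPoints(uv.reshape(-1,1,2),K,np.array([p['k1'],0,0,0.]))[:,0]
    d=np.c_[pts,np.ones(len(pts))]@Rm.T
    t=(np.broadcast_to(z,len(d))-o[2])/d[:,2]
    return o+d*t[:,None]
def proj(n,P,st=None):
    p,Rm,o=campose(n,st)
    c=(np.atleast_2d(P)-o)@Rm
    x=c[:,:2]/c[:,2:];r2=(x**2).sum(1,keepdims=True);x=x*(1+p['k1']*r2)
    K=p['camera_matrix'];return x*[K[0,0],K[1,1]]+K[:2,2]
E
python3 - <<'E'
from h import *
im=capture("side");np.save("side.npy",im)
crop(im,"s1",230,205,100,80,7)
crop(im,"s2",170,170,140,95,5)
crop(im,"s3",200,110,110,65,7)
crop(im,"s4",230,265,80,119,5)
im=capture("scene");np.save("scene.npy",im)
crop(im,"c1",230,150,120,75,6)
crop(im,"c2",130,205,100,75,7)
crop(im,"c3",20,210,210,150,3.5)
crop(im,"c4",300,130,110,50,7)
E
```

```text
(no output)
```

View pics/s1.png

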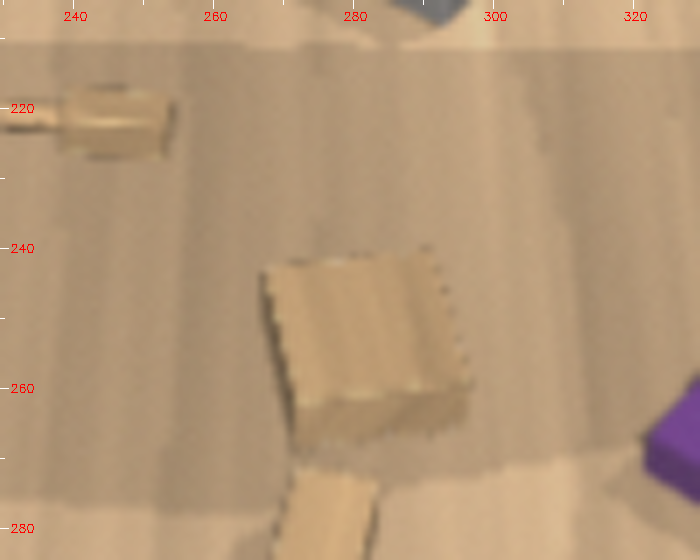

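View pics/s2.png

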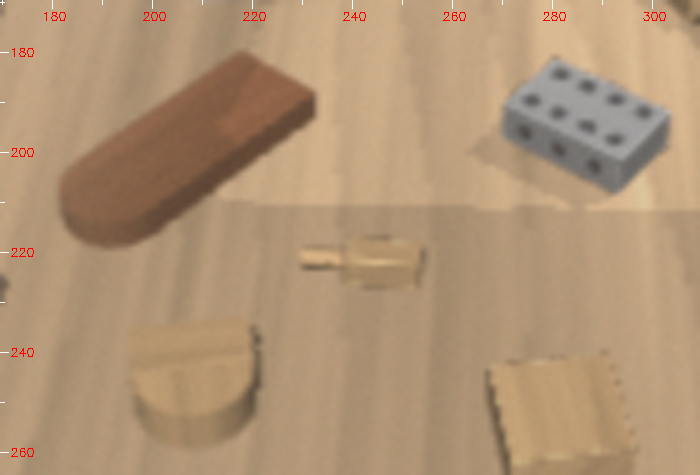

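View pics/s3.png

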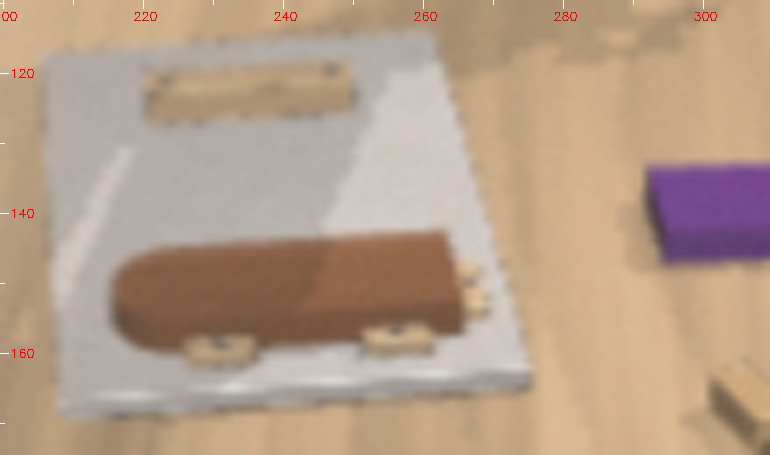

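View pics/s4.png

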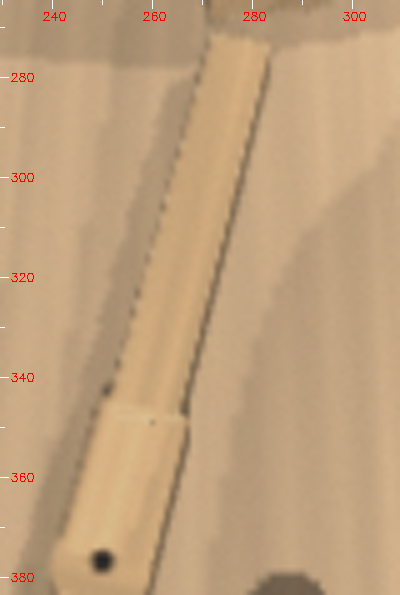

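View pics/c1.png

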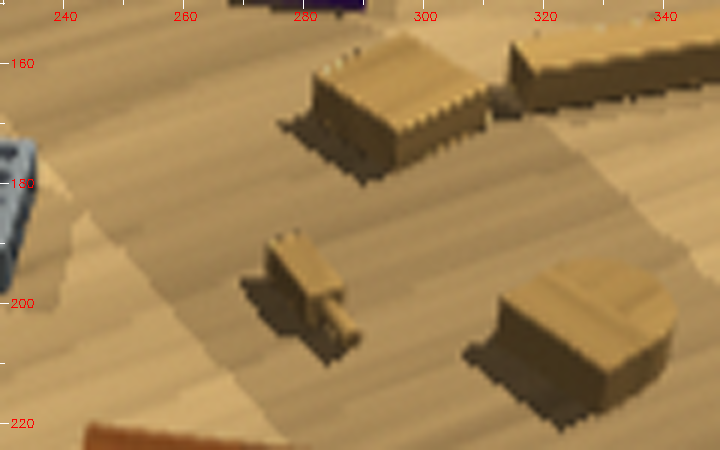

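View pics/c2.png

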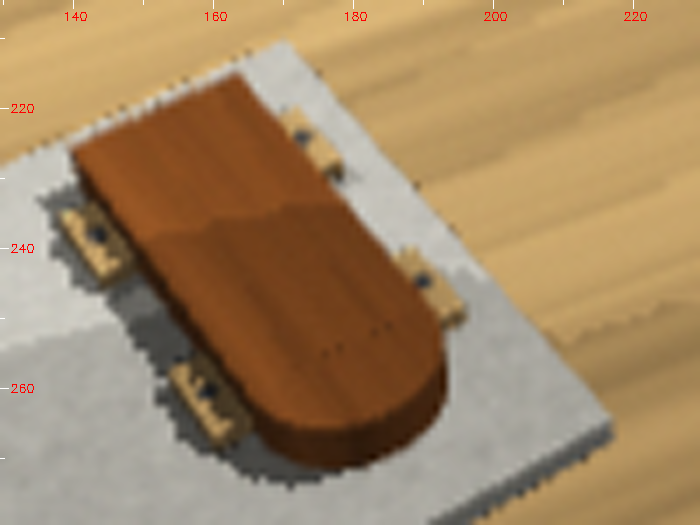

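View pics/c3.png

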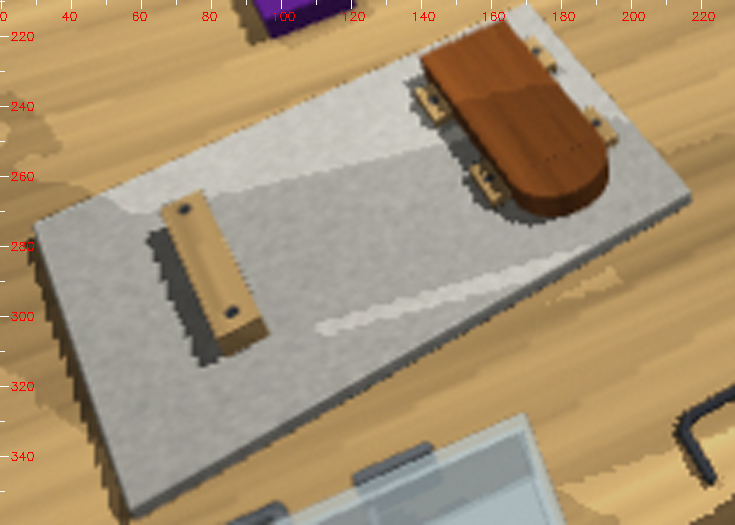

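View pics/c4.png

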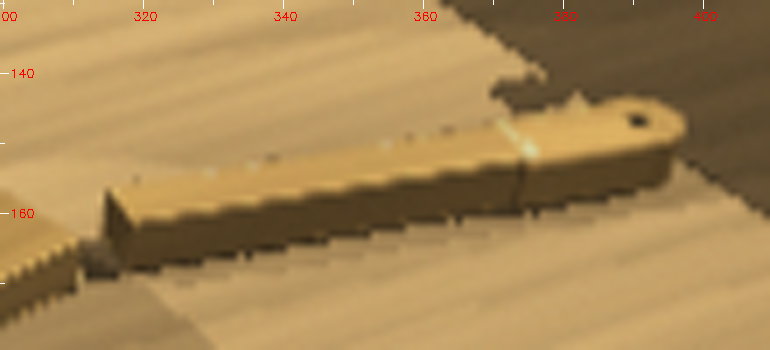

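Run:
```python
from h import *
im=np.load("scene.npy")
crop(im,"c5",205,165,115,90,6.5)
im=np.load("side.npy")
crop(im,"s5",170,170,75,60,10)
```

```text
(no output)
```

View pics/c5.png

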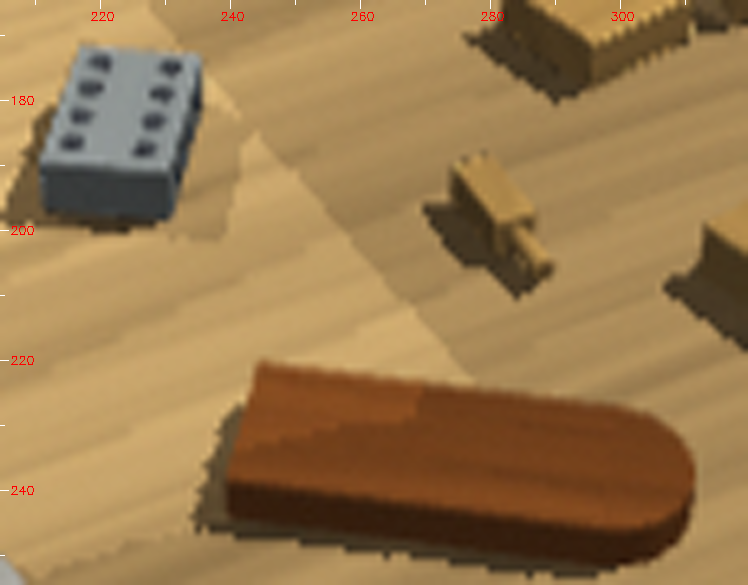

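View pics/s5.png

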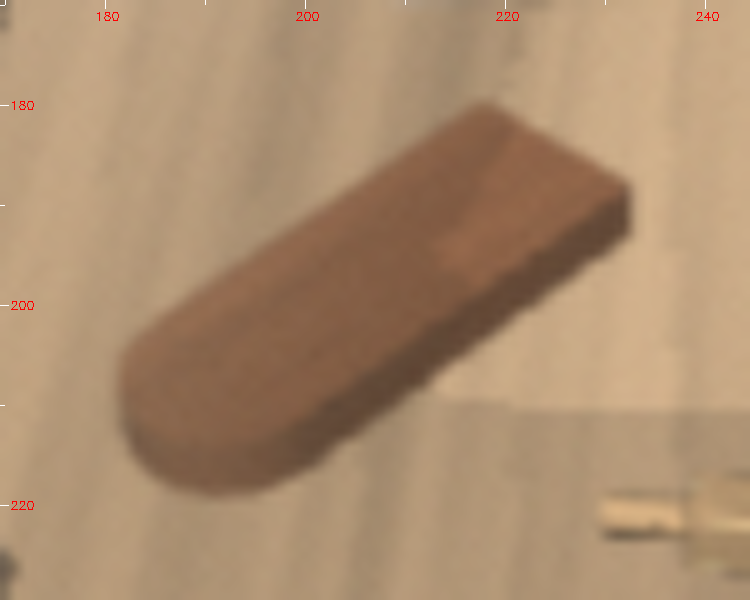

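```bash
cat > fit.py <<'E'
from h import *
from scipy.optimize import least_squares
def nosed(L,W,n=24):  # outline, +x nose
    r=W/2;a=np.linspace(np.pi/2,-np.pi/2,n)
    return np.array([[-L/2,-r],[-L/2,r]]+[[L/2-r+r*np.cos(t),r*np.sin(t)] for t in a])
def rect(L,W): return np.array([[-L/2,-W/2],[-L/2,W/2],[L/2,W/2],[L/2,-W/2]])
def T(p,xy):
    c,s=np.cos(p[2]),np.sin(p[2]);xy=np.atleast_2d(xy);return xy@np.array([[c,s],[-s,c]])+p[:2]
def fit(corn,edge,outl,z,p0,name="",st=None):
    # corn: (cam,u,v,mx,my,z) mm->m ; edge: (cam,u,v) on top outline
    def res(p):
        r=[]
        for c in corn:
            P=np.r_[T(p,[c[3]/1e3,c[4]/1e3])[0],c[5]/1e3]
            r+=list(proj(c[0],P,st)[0]-[c[1],c[2]])
        for e in edge:
            o=proj(e[0],np.c_[T(p,outl/1e3),np.full(len(outl),z/1e3)],st)
            d=cv2.pointPolygonTest(o.astype(np.float32).reshape(-1,1,2),(float(e[1]),float(e[2])),True)
            r.append(d)
        return np.array(r)
    s=least_squares(res,p0,loss='soft_l1',diff_step=1e-5,x_scale=[.01,.01,.1])
    print(name,"x %.1f y %.1f mm yaw %.1f deg"%(s.x[0]*1e3,s.x[1]*1e3,np.degrees(s.x[2])),"res",np.round(res(s.x),1))
    return s.x
E
cat > m1.py <<'E'
from fit import *
S,C='side','scene'
fit([(C,282,161.5,-28.5,-28,24),(C,296.2,155.3,-28.5,28,24),(C,310.8,164.5,28.5,28,24),(C,296.2,171.7,28.5,-28,24),(C,295.5,178.7,28.5,-28,0),(C,281.5,169.2,-28.5,-28,0),
 (S,267.4,242.8,28.5,-28,24),(S,290.6,239.9,-28.5,-28,24),(S,296.2,259.5,-28.5,28,24),(S,272.1,262.8,28.5,28,24),(S,271.5,268.4,28.5,28,0),(S,295.9,265.2,-28.5,28,0)],[],rect(57,56),24,[.45,.1,0],"square")
fit([(C,312.8,199.2,-28.5,28,24),(C,330.7,211.5,-28.5,-28,24),(C,330,218.7,-28.5,-28,0),(S,195.7,235.7,-28.5,-28,24),(S,218.9,232.9,-28.5,28,24)],
 [(C,342,201.2),(C,327.8,192.3),(S,208.5,251.9)],nosed(57,56),24,[.55,.15,1.5],"round")
fit([(S,270.5,189.9,37.5,25,25),(S,280.9,180.9,37.5,-25,25),(S,303.1,192.5,-37.5,-25,25),(S,293.5,201.9,-37.5,25,25),(C,216.8,171.7,-37.5,-25,25),(C,235.6,173,-37.5,25,25),(C,230.7,191,37.5,25,25),(C,210.7,189.9,37.5,-25,25)],[],rect(75,50),25,[.45,-.05,-.4],"weight")
fit([(S,218.1,179.6,-75,-28,18),(S,232.6,188.3,-75,28,18),(C,244.8,220.2,-75,28,18),(C,239.6,238.3,-75,-28,18)],[(C,311.4,238),(C,298.3,245.6),(C,296.8,226.8),(S,181.5,207.5),(S,188.5,213.7)],nosed(150,56),18,[.63,-.02,.8],"cheek")
fit([(S,271.5,271.5,13,125,24),(S,283.3,273.5,-13,125,24),(S,267.1,348.1,-17,-45,24),(C,314.9,156.6,-13,125,24),(C,318.1,161.2,13,125,24),(C,318,168.4,13,125,0),(C,397.4,147.4,0,-125,24),(C,375.2,152.1,17,-45,24)],[],rect(57,56),24,[.45,.3,3.14],"handle")
fit([(C,139.8,225.9,-75,-28,30),(C,163.5,215.2,-75,28,30),(S,263.1,142.8,-75,-28,30),(S,265.6,152.1,-75,28,30),
 (C,65.8,268.6,-50,-186,30),(C,77.2,263.8,-50,-164,30),(C,96.1,304.4,50,-164,30),(C,83.8,310.9,50,-186,30),(S,220.6,120.9,50,-186,30),(S,249.5,118.9,-50,-186,30)],[(S,215.5,150.2)],nosed(150,56),30,[.55,-.25,0],"seat")
print(world(S,[[249.3,221.5],[230,222]],.009),"pegA",world(S,[[303,166],[313,175],[308,170]],.01))
E
python3 m1.py
```

```text
square x 451.5 y 251.4 mm yaw 11.3 deg res [-0.3  0.3  0.5 -0.6  0.8 -0.7  0.3 -0.2  0.4  0.2 -0.2 -0.1 -0.5 -0.3
  0.8 -0.2  1.  -1.  -0.6 -1.2 -0.4  0.2  0.4  0.3]
round x 616.9 y 237.4 mm yaw 102.8 deg res [ 0.  -0.2  0.5 -0.3 -0.2  0.3 -0.3 -0.5  0.5 -0.6  0.1  0.1  0.4]
weight x 435.6 y 45.3 mm yaw -35.1 deg res [-0.8  0.  -0.5 -0.2  0.8 -0.8  0.1 -0.3  0.2 -0.4  0.5 -0.1  0.1  0.
 -0.3 -0.6]
cheek x 647.4 y 74.4 mm yaw 52.3 deg res [-0.2 -0.2  0.2 -0.5 -0.2 -0.3 -0.3 -0.2  0.4  0.2  0.4  0.4  0.1]
handle x 487.6 y 440.7 mm yaw 171.8 deg res [  8.    3.2 -16.1  -0.7 -17.4  -1.1   8.    5.9   0.3  -3.8  -0.6  -3.8
  -0.1  -3.3  -4.7  -6.2]
seat x 572.6 y -137.5 mm yaw 10.4 deg res [ 0.  -0.1  0.3 -0.4 -0.1 -0.5  0.3  0.3 -0.1  1.3  0.5  0.4 -0.1 -4.2
 -0.8 -3.8 -1.5 -1.1 -1.1 -0.9  0.6]
[[0.52901269 0.14884756 0.009     ]
 [0.57620982 0.15311499 0.009     ]] pegA [[ 0.38389547 -0.08881418  0.01      ]
 [ 0.35782764 -0.04694782  0.01      ]
 [ 0.37050913 -0.06998783  0.01      ]]
```

```bash
sed -i 's/(S,271.5,271.5,13,125,24),(S,283.3,273.5,-13,125,24),(S,267.1,348.1,-17,-45,24),(C,314.9,156.6,-13,125,24),(C,318.1,161.2,13,125,24),(C,318,168.4,13,125,0),(C,397.4,147.4,0,-125,24),(C,375.2,152.1,17,-45,24)/(S,271.5,271.5,-13,125,24),(S,283.3,273.5,13,125,24),(S,267.1,348.1,17,-45,24),(C,314.9,156.6,13,125,24),(C,318.1,161.2,-13,125,24),(C,318,168.4,-13,125,0),(C,397.4,147.4,0,-125,24),(C,375.2,152.1,-17,-45,24)/; s/C,96.1,304.4/C,94.4,300.4/; s/C,83.8,310.9/C,81.5,306.6/' m1.py; python3 m1.py | grep -A2 -E "handle|seat"
python3 - <<'E'
from h import *
s=state();print(R.from_quat(np.roll(s['eef_rot'],-1)).as_matrix())
E
```

```text
[[-1.43478510e-04  2.92485656e-01 -9.56269900e-01]
 [ 4.95326871e-04 -9.56269771e-01 -2.92485691e-01]
 [-9.99999867e-01 -5.15631588e-04 -7.67184234e-06]]Traceback (most recent call last):
  File "m1.py", line 3, in <module>
    fit([(C,282,161.5,-28.5,-28,24),(C,296.2,155.3,-28.5,28,24),(C,310.8,164.5,28.5,28,24),(C,296.2,171.7,28.5,-28,24),(C,295.5,178.7,28.5,-28,0),(C,281.5,169.2,-28.5,-28,0),
    ~~~^^^^^^^^^^^^^^^^^^^^^^^^^^^^^^^^^^^^^^^^^^^^^^^^^^^^^^^^^^^^^^^^^^^^^^^^^^^^^^^^^^^^^^^^^^^^^^^^^^^^^^^^^^^^^^^^^^^^^^^^^^^^^^^^^^^^^^^^^^^^^^^^^^^^^^^^^^^^^^^^^^^^^^^
     (S,267.4,242.8,28.5,-28,24),(S,290.6,239.9,-28.5,-28,24),(S,296.2,259.5,-28.5,28,24),(S,272.1,262.8,28.5,28,24),(S,271.5,268.4,28.5,28,0),(S,295.9,265.2,-28.5,28,0)],[],rect(57,56),24,[.45,.1,0],"square")
     ^^^^^^^^^^^^^^^^^^^^^^^^^^^^^^^^^^^^^^^^^^^^^^^^^^^^^^^^^^^^^^^^^^^^^^^^^^^^^^^^^^^^^^^^^^^^^^^^^^^^^^^^^^^^^^^^^^^^^^^^^^^^^^^^^^^^^^^^^^^^^^^^^^^^^^^^^^^^^^^^^^^^^^^^^^^^^^^^^^^^^^^^^^^^^^^^^^^^^^^^^^^^
  File "fit.py", line 21, in fit
    s=least_squares(res,p0,loss='soft_l1',diff_step=1e-5,x_scale=[.01,.01
[... 360 characters left out ...]
 loss_function, tr_solver, tr_options, verbose, callback=callback)
    f_new = fun(x_new)
    self._update_fun()
    ~~~~~~~~~~~~~~~~^^
    self.f = self.fun_wrapped(xp_copy(self.x))
             ~~~~~~~~~~~~~~~~^^^^^^^^^^^^^^^^^
    return np.atleast_1d(self.fun(x))
                         ~~~~~~~~^^^
    return self.f(x, *self.args, **self.kwargs)
           ~~~~~~^^^^^^^^^^^^^^^^^^^^^^^^^^^^^^
  File "fit.py", line 15, in res
    r+=list(proj(c[0],P,st)[0]-[c[1],c[2]])
            ~~~~^^^^^^^^^^^
  File "h.py", line 28, in proj
    p,Rm,o=campose(n,st)
           ~~~~~~~^^^^^^
  File "h.py", line 14, in campose
    p=camera_params(n)
ValueError: time passes only in moves, steps and waits
```

```bash
sed -i 's/^def campose/import functools\n@functools.lru_cache\ndef cp(n): return camera_params(n)\ndef campose/; s/p=camera_params(n)/p=cp(n)/' h.py; python3 m1.py | grep -A2 -E "handle|seat"
```

```text
handle x 486.9 y 434.5 mm yaw 167.8 deg res [ 0.2 -0.6  0.5 -0.1  0.  -0.7  0.4 -0.5  1.   0.1  0.2  0.1 -0.1 -1.4
  0.6  0.9]
seat x 572.8 y -138.4 mm yaw 9.6 deg res [ 0.  -0.2  0.5 -0.4  0.  -0.4  0.2  0.4 -0.7  0.5  0.1 -0.3  0.1 -0.7
 -0.  -0.1 -0.7 -1.4 -0.3 -1.   0.6]
[[0.52901269 0.14884756 0.009     ]
```

```bash
cat > plan.py <<'E'
from h import *
def pose():
    s=state();M=R.from_quat(np.roll(s['eef_rot'],-1)).as_matrix()
    return s,s['tcp_pos']*1e3,M,np.degrees(np.arctan2(M[1,1],M[0,1]))
def plan(wps):
    """wps: list of (x,y,z mm, yaw_y deg continuous from current). prints per call shift/turn in tool frame, assuming downward tool"""
    s,p,M,yaw=pose();print("now",np.round(p,1),"yaw %.1f"%yaw,"q6 %.2f"%s['q'][5],"t %.1f w %.3f"%(s['time_s'],s['width']),"F",np.round(s['wrist_force'],1),"tilt",np.round(np.degrees(np.arccos(-M[2,0])),2))
    for i,(x,y,z,a) in enumerate(wps):
        d=M.T@(np.array([x,y,z])-p);turn=-(a-yaw)
        # include tilt correction
        c,sn=np.cos(np.radians(a)),np.sin(np.radians(a))
        Mt=np.array([[0,c,sn],[0,sn,-c],[-1,0,0]]);
        rv=np.degrees(R.from_matrix(M.T@Mt).as_rotvec())
        if abs(turn)>170: rv=np.array([turn,0,0])
        print(i,"shift",np.round(d,1),"turn",np.round(rv,1),"| %.0f mm %.0f deg -> %s rows"%(np.linalg.norm(d),abs(turn),int(np.ceil(max(np.linalg.norm(d)/41.7,abs(turn)/7.16)))))
        p=np.array([x,y,z]);yaw=a;M=Mt
E
python3 - <<'E'
from plan import *
w=[]
h=np.radians(167.8);
for k in range(1,8):
    t=k/7;az=np.radians(-73+t*(41.7+73));r=650
    w.append((r*np.cos(az),r*np.sin(az),200,-73+t*(167.8+73)))
w[-1]=(486.9,434.5,160,167.8)
plan(w)
E
```

```text
now [ 190.1 -621.4  230.6] yaw -73.0 q6 -0.05 t 0.2 w 0.998 F [0.5 0.  0.5] tilt 0.03
0 shift [  30.6  -26.2 -183.3] turn [-34.4  -0.    0. ] | 188 mm 34 deg -> 5 rows
1 shift [   0.    31.6 -182.5] turn [-34.4   0.    0. ] | 185 mm 34 deg -> 5 rows
2 shift [   0.    86.5 -163.8] turn [-34.4   0.    0. ] | 185 mm 34 deg -> 5 rows
3 shift [   0.   132.9 -129. ] turn [-34.4   0.    0. ] | 185 mm 34 deg -> 5 rows
4 shift [  0.  166.3 -81.6] turn [-34.4   0.    0. ] | 185 mm 34 deg -> 5 rows
5 shift [  0.  183.4 -26.2] turn [-34.4   0.    0. ] | 185 mm 34 deg -> 5 rows
6 shift [ 40.  182.9  34.4] turn [-34.4   0.    0. ] | 190 mm 34 deg -> 5 rows
```

>>> move_arm(
  commands=[
    [30, -26, -183, -34.4, 0, 0, 1],
    [30, -26, -183, -34.4, 0, 0, 1],
    [30, -26, -183, -34.4, 0, 0, 1],
    [30, -26, -183, -34.4, 0, 0, 1],
    [30, -26, -183, -34.4, 0, 0, 1],
  ],
  force=60,
)

```text
time_s: 0.67
tcp_pos: [0.3609, -0.5407, 0.2]
eef_rot: [0.309, 0.636, 0.31, -0.636]
wrist_force: [0.0, -1.0, -0.6]
width: 0.998
```

>>> move_arm(
  commands=[
    [0, 32, -182, -34.4, 0, 0, 1],
    [0, 32, -182, -34.4, 0, 0, 1],
    [0, 32, -182, -34.4, 0, 0, 1],
    [0, 32, -182, -34.4, 0, 0, 1],
    [0, 32, -182, -34.4, 0, 0, 1],
  ],
)

```text
time_s: 1.08
tcp_pos: [0.4992, -0.4174, 0.2008]
eef_rot: [0.484, 0.516, 0.484, -0.515]
wrist_force: [-0.7, -0.3, -0.8]
width: 1.001
```

>>> move_arm(
  commands=[
    [0, 86, -164, -34.4, 0, 0, 1],
    [0, 86, -164, -34.4, 0, 0, 1],
    [0, 86, -164, -34.4, 0, 0, 1],
    [0, 86, -164, -34.4, 0, 0, 1],
    [0, 86, -164, -34.4, 0, 0, 1],
  ],
)

```text
time_s: 1.5
tcp_pos: [0.5958, -0.2595, 0.2009]
eef_rot: [0.615, 0.35, 0.615, -0.349]
wrist_force: [-0.3, -0.2, 1.2]
width: 1.001
```

>>> move_arm(
  commands=[
    [0, 133, -129, -34.4, 0, 0, 1],
    [0, 133, -129, -34.4, 0, 0, 1],
    [0, 133, -129, -34.4, 0, 0, 1],
    [0, 133, -129, -34.4, 0, 0, 1],
    [0, 133, -129, -34.4, 0, 0, 1],
  ],
)

```text
time_s: 1.92
tcp_pos: [0.6446, -0.0807, 0.2009]
eef_rot: [0.69, 0.153, 0.691, -0.152]
wrist_force: [0.9, 0.3, 0.0]
width: 1.004
```

>>> move_arm(
  commands=[
    [0, 166, -82, -34.4, 0, 0, 1],
    [0, 166, -82, -34.4, 0, 0, 1],
    [0, 166, -82, -34.4, 0, 0, 1],
    [0, 166, -82, -34.4, 0, 0, 1],
    [0, 166, -82, -34.4, 0, 0, 1],
  ],
)

```text
time_s: 2.33
tcp_pos: [0.6404, 0.1045, 0.2009]
eef_rot: [0.705, -0.058, 0.705, 0.059]
wrist_force: [1.0, 0.2, 0.6]
width: 0.995
```

>>> move_arm(
  commands=[
    [0, 183, -26, -34.4, 0, 0, 1],
    [0, 183, -26, -34.4, 0, 0, 1],
    [0, 183, -26, -34.4, 0, 0, 1],
    [0, 183, -26, -34.4, 0, 0, 1],
    [0, 183, -26, -34.4, 0, 0, 1],
  ],
)

```text
time_s: 2.75
tcp_pos: [0.5848, 0.2809, 0.2009]
eef_rot: [0.656, -0.264, 0.656, 0.265]
wrist_force: [-0.4, 0.3, 0.0]
width: 1.001
```

>>> move_arm(
  commands=[
    [40, 183, 34, -34.4, 0, 0, 1],
    [40, 183, 34, -34.4, 0, 0, 1],
    [40, 183, 34, -34.4, 0, 0, 1],
    [40, 183, 34, -34.4, 0, 0, 1],
    [40, 183, 34, -34.4, 0, 0, 1],
  ],
)

```text
time_s: 3.17
tcp_pos: [0.4828, 0.4357, 0.1599]
eef_rot: [0.548, -0.446, 0.549, 0.447]
wrist_force: [0.7, -0.2, 0.8]
width: 1.0
```

Run:
```python
from plan import *
plan([(486.9,434.5,28,167.8)])
im=capture("wrist"); crop(im,"w1",0,0,512,384,1.5)
```

```text
now [482.8 435.7 159.9] yaw 168.3 q6 -2.25 t 3.2 w 1.000 F [ 0.7 -0.2  0.8] tilt 0.06
0 shift [131.9  -4.4  -0.3] turn [ 0.5 -0.  -0.1] | 132 mm 0 deg -> 4 rows
```

View pics/w1.png

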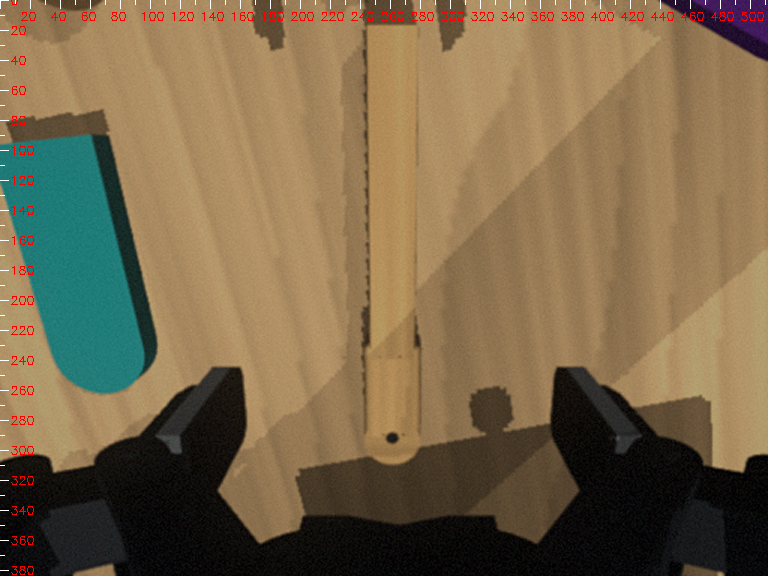

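Run:
```python
from fit import *
st=state()
print(np.round(world("wrist",[[244,16],[277,16],[261,309],[242.5,229],[278.5,229]],.024,st)*1e3,1))
fit([("wrist",244,16,-13,125,24),("wrist",277,16,13,125,24),("wrist",261,308,0,-125,24)],[],rect(1,1),24,[.487,.434,2.93],"h",st)
```

```text
[[469.9 313.7  24. ]
 [446.1 318.4  24. ]
 [506.6 558.7  24. ]
 [506.6 477.6  24. ]
 [476.  483.7  24. ]]
h x 482.5 y 438.4 mm yaw 168.7 deg res [-1.2 -0.3  1.2 -0.3  0.   3.2]
```

>>> move_arm(
  commands=[
    [40, 0, 0, 0.4, 0, 0, 1],
    [80, 0, 0, 0.4, 0, 0, 1],
    [110, 0, 0, 0.4, 0, 0, 1],
    [125, 0, 0, 0.4, 0, 0, 1],
    [132, 0, 0, 0.4, 0, 0, 1],
  ],
)

```text
time_s: 3.63
tcp_pos: [0.4842, 0.4317, 0.0259]
eef_rot: [0.55, -0.442, 0.553, 0.442]
wrist_force: [-1.1, -0.4, 0.3]
width: 1.004
```

>>> move_arm(
  commands=[
    [0, 0, 0, 0, 0, 0, -1],
    [0, 0, 0, 0, 0, 0, -1],
    [0, 0, 0, 0, 0, 0, -1],
    [0, 0, 0, 0, 0, 0, -1],
    [0, 0, 0, 0, 0, 0, -1],
  ],
)

```text
time_s: 4.05
tcp_pos: [0.4862, 0.4333, 0.0302]
eef_rot: [0.553, -0.442, 0.551, 0.442]
wrist_force: [0.5, 0.2, 1.1]
width: 0.299
```

>>> move_arm(
  commands=[
    [0, 0, 0, 0, 0, 0, -1],
    [0, 0, 0, 0, 0, 0, -1],
    [0, 0, 0, 0, 0, 0, -1],
  ],
)

```text
time_s: 4.3
tcp_pos: [0.4857, 0.433, 0.0292]
eef_rot: [0.552, -0.442, 0.552, 0.442]
wrist_force: [0.1, -0.2, 0.2]
width: -0.001
```

Run:
```python
from plan import *
plan([])
crop(capture("side"),"s6",200,225,150,110,5); crop(capture("scene"),"c6",270,50,200,150,4)
```

```text
now [485.7 433.   29.2] yaw 167.4 q6 -2.24 t 4.3 w -0.001 F [ 0.1 -0.2  0.2] tilt 0.02
```

View pics/s6.png

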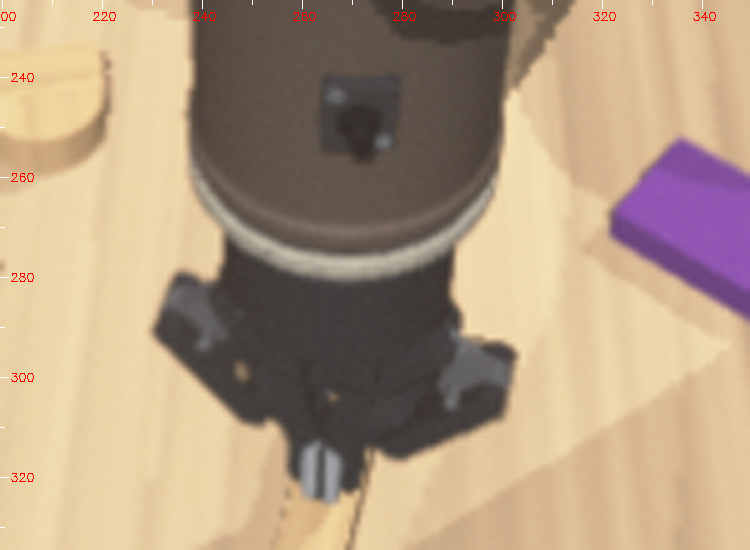

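View pics/c6.png

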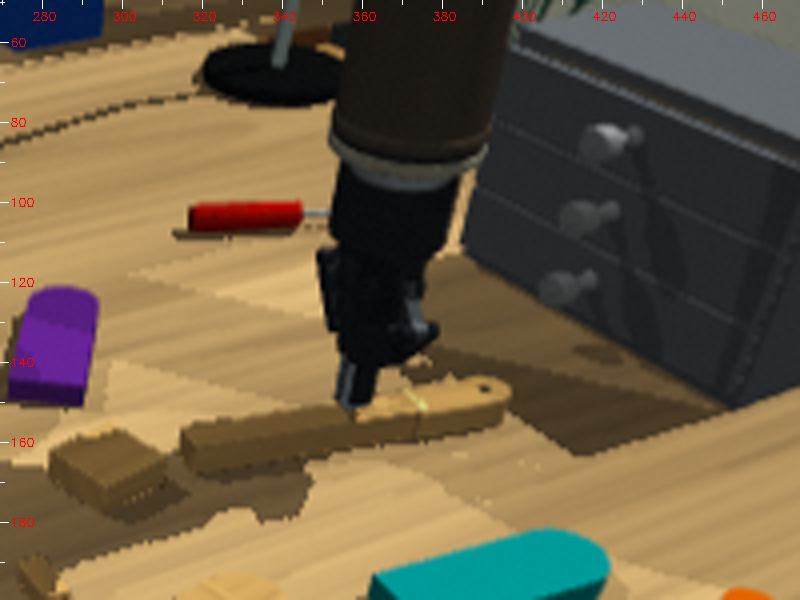

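Run:
```python
from plan import *
print(arm.tips_ahead,[a for a in dir(arm) if a[0]!='_'])
for z in (.0042,.024,.029,.048): print(z,proj("side",[.4857,.433,z]),proj("scene",[.4857,.433,z]))
crop(capture("wrist"),"w2",0,0,512,384,1.5)
```

```text
0.025 ['PlanningError', 'hand_in', 'tips_ahead']
0.0042 [[264.16721266 328.33229302]] [[356.47071163 157.93764111]]
0.024 [[264.46357505 322.92182134]] [[357.69586045 152.0616681 ]]
0.029 [[264.54015125 321.5207978 ]] [[358.00979642 150.55569924]]
0.048 [[264.8377761  316.06373253]] [[359.21993707 144.74947269]]
```

View pics/w2.png

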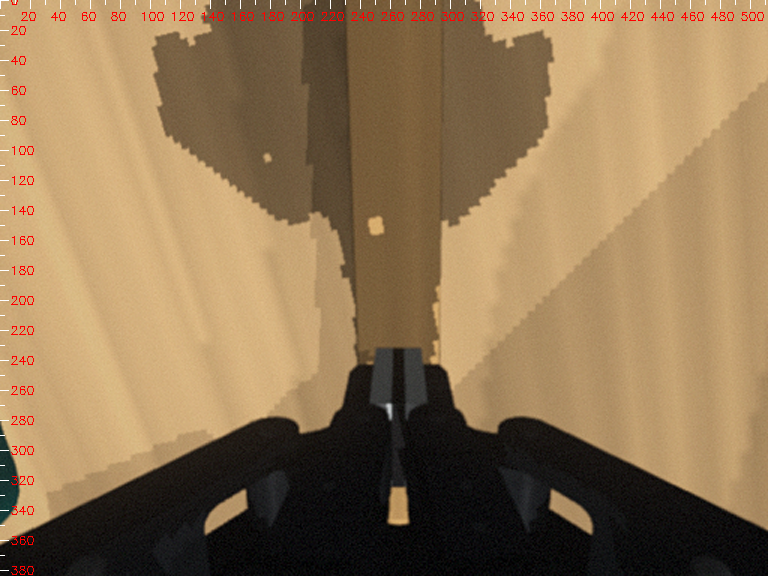

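Run:
```python
from plan import *
s,p,M,y=pose()
for a in (0,6,12,20,25,30): print(a,proj("wrist",(p+M[:,0]*a)/1e3,s))
print(s)
crop(capture("wrist"),"w3",200,210,140,130,5)
```

```text
0 [[260.81410282 249.99412307]]
6 [[260.95761606 244.43921983]]
12 [[261.09116716 239.27029322]]
20 [[261.25545022 232.91242339]]
25 [[261.35094386 229.2170043 ]]
30 [[261.44143261 225.71543646]]
{'time_s': 4.45, 'q': array([ 6.81456299e-01,  7.20182707e-01,  1.73689057e+00,  1.06297353e-05,
        6.84497388e-01, -2.24032199e+00]), 'qvel': array([-0.00030403,  0.00112788,  0.00021469, -0.00047903, -0.00035238,
       -0.00345677]), 'effort': array([-3.82001352e-03, -1.03909314e+02, -2.95507962e+01, -2.27090941e-04,
        1.19039789e-03, -1.21793310e-04]), 'tcp_pos': array([0.48560318, 0.43287618, 0.02892715]), 'eef_rot': array([ 0.55183574, -0.44213542,  0.55182022,  0.44214027]), 'wrist_force': array([-0.01917611, -0.13599037,  0.47034639]), 'moment': array([ 0.04301725, -0.00676392, -0.03388574]), 'width': 0.002774855066586856}
```

View pics/w3.png

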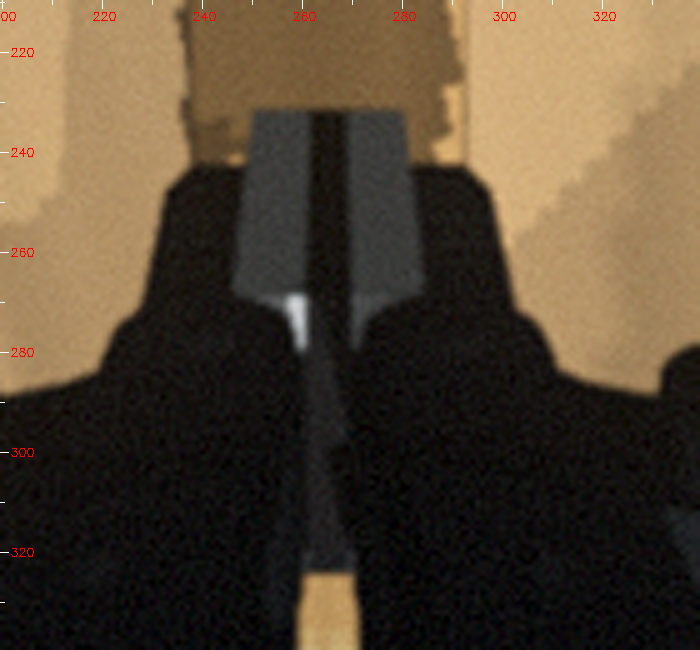

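>>> move_arm(
  commands=[
    [-40, 0, 0, 0, 0, 0, 1],
    [-80, 0, 0, 0, 0, 0, 1],
    [-120, 0, 0, 0, 0, 0, 1],
    [-120, 0, 0, 0, 0, 0, 1],
    [-120, 0, 0, 0, 0, 0, 1],
  ],
)

```text
time_s: 4.92
tcp_pos: [0.4869, 0.4339, 0.1518]
eef_rot: [0.554, -0.442, 0.55, 0.442]
wrist_force: [0.3, 0.5, -0.9]
width: 0.706
```

>>> move_arm(
  commands=[
    [0, 0, 0, 0, 0, 0, 1],
    [0, 0, 0, 0, 0, 0, 1],
  ],
)

```text
time_s: 5.08
tcp_pos: [0.485, 0.4324, 0.1478]
eef_rot: [0.551, -0.442, 0.552, 0.442]
wrist_force: [0.5, -0.3, 0.2]
width: 0.973
```

Run:
```python
from plan import *
plan([])
im=capture("wrist");np.save("w4.npy",im)
crop(im,"w4",225,0,80,60,10);crop(im,"w5",225,200,80,60,10)
crop(capture("scene"),"c7",270,50,200,150,4)
```

```text
now [485.  432.4 147.8] yaw 167.4 q6 -2.24 t 5.1 w 0.973 F [ 0.5 -0.3  0.2] tilt 0.11
```

View pics/w4.png

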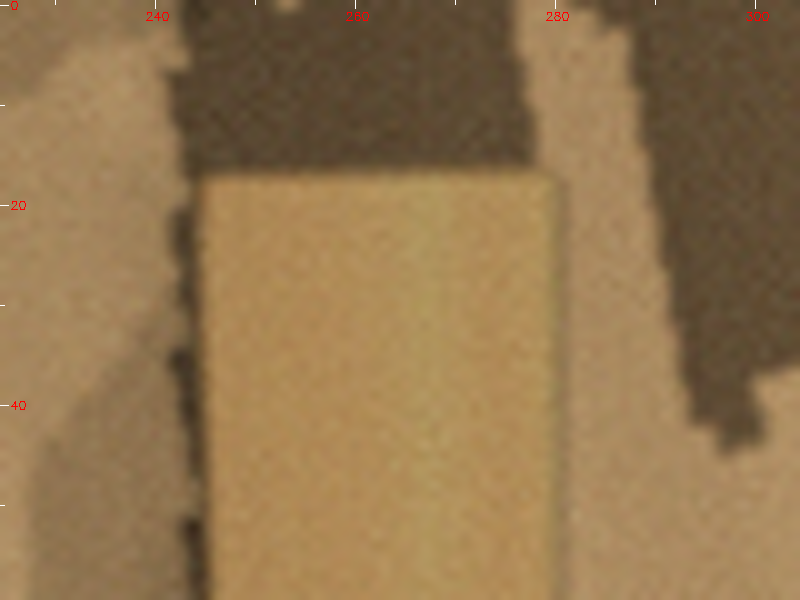

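View pics/w5.png

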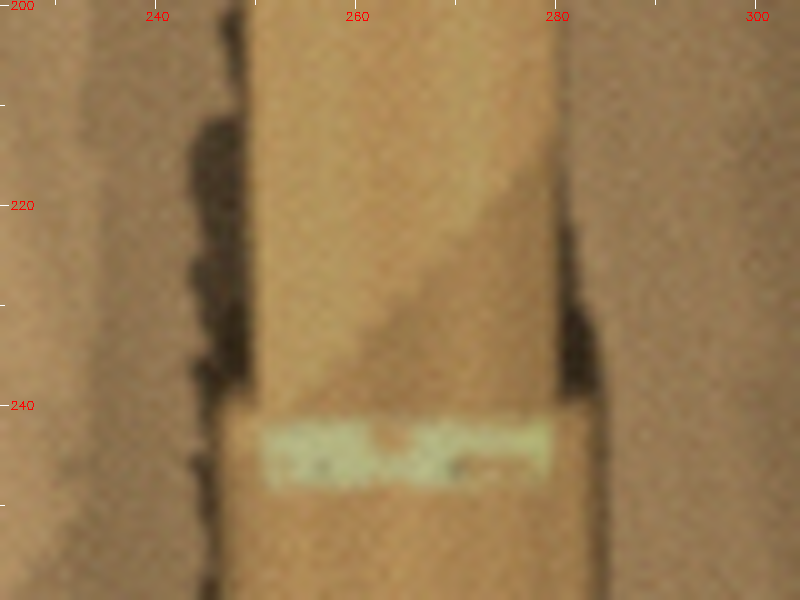

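View pics/c7.png

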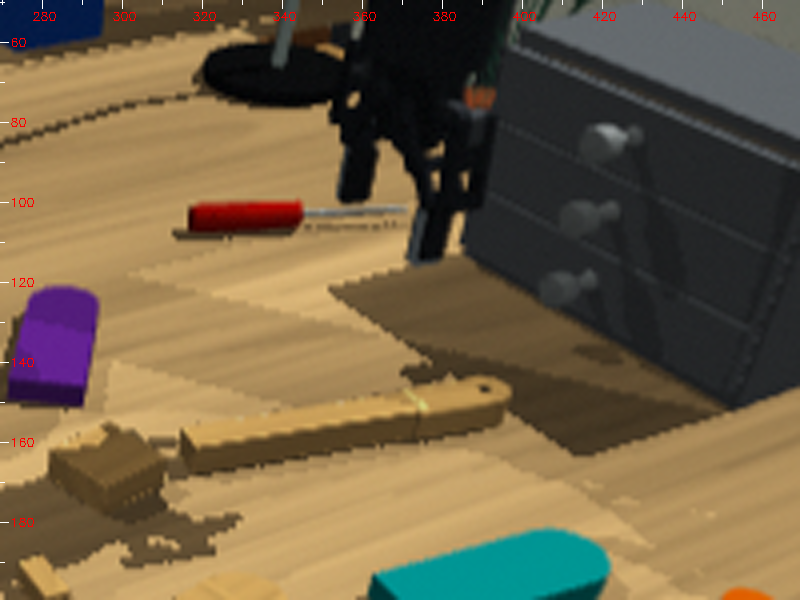

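Run:
```python
from h import *
st=state()
pts=[[244,17],[280,17],[249.8,239],[280.2,239],[246.5,240],[283.8,240]]
for dz in (0,.01,.02,.03):
    w=world("wrist",pts,.024-dz,st)
    n=np.linalg.norm
    print(dz,np.round([n(w[0]-w[1]),n(w[2]-w[3]),n(w[4]-w[5]),n((w[0]+w[1]-w[2]-w[3])/2)],4), np.round((w[0]+w[1])/2,4),np.round((w[2]+w[3])/2,4))
```

```text
0 [0.0254 0.0254 0.0312 0.1692] [0.4586 0.3143 0.024 ] [0.4934 0.4798 0.024 ]
0.01 [0.0264 0.0264 0.0324 0.1755] [0.4582 0.3123 0.014 ] [0.4943 0.484  0.014 ]
0.02 [0.0273 0.0273 0.0336 0.1819] [0.4578 0.3103 0.004 ] [0.4953 0.4883 0.004 ]
0.03 [0.0283 0.0283 0.0348 0.1883] [ 0.4574  0.3083 -0.006 ] [ 0.4962  0.4925 -0.006 ]
```

Run:
```python
from plan import *
s,p,M,y=pose()
for sg in (-1,1):
  for a in (-10,0,12,25,): print(sg,a,np.round(proj("scene",(p+M[:,0]*a+sg*42*M[:,1])/1e3),1),np.round(proj("side",(p+M[:,0]*a+sg*42*M[:,1])/1e3),1),np.round(proj("wrist",(p+M[:,0]*a+sg*42*M[:,1])/1e3,s),1))
crop(capture("scene"),"c8",330,60,80,70,9)
crop(capture("side"),"s8",200,240,120,100,6)
crop(capture("wrist"),"w8",80,220,350,120,2.2)
```

```text
-1 -10 [[374.7 115.7]] [[242.5 274.1]] [[161.4 260.2]]
-1 0 [[373.9 119.3]] [[242.6 277.8]] [[167.8 250. ]]
-1 12 [[372.9 123.6]] [[242.7 282.1]] [[174.5 239.3]]
-1 25 [[371.9 128.1]] [[242.8 286.7]] [[180.9 229.2]]
1 -10 [[358.6 101.6]] [[292.5 285.2]] [[359.7 260.2]]
1 0 [[358. 105.]] [[292.1 288.8]] [[353.8 249.9]]
1 12 [[357.2 109.1]] [[291.5 293.1]] [[347.6 239.2]]
1 25 [[356.3 113.5]] [[290.9 297.6]] [[341.8 229.2]]
```

View pics/c8.png

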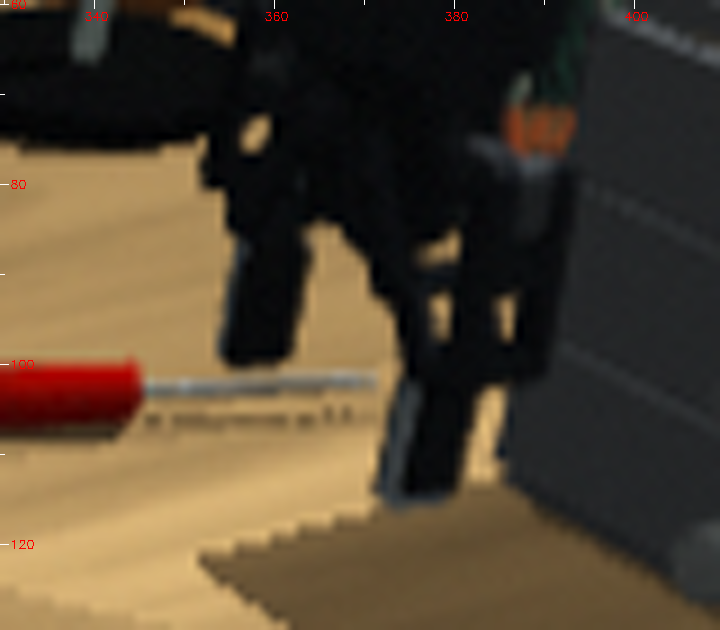

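View pics/s8.png

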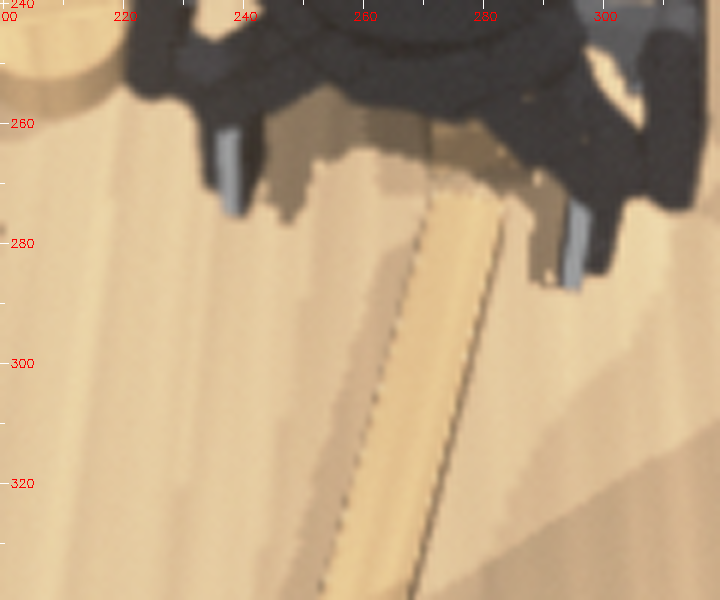

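View pics/w8.png

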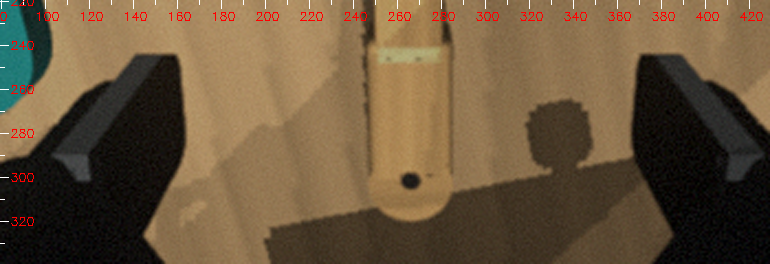

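Run:
```python
from plan import *
plan([(484.5,436,40,168.1),(484.5,436,8,168.1)])
```

```text
now [485.3 432.6 148. ] yaw 167.4 q6 -2.24 t 5.3 w 1.003 F [-0.5  0.5  0.2] tilt 0.08
0 shift [108.    1.4   3.2] turn [-0.7 -0.1 -0.1] | 108 mm 1 deg -> 3 rows
1 shift [32.  0.  0.] turn [0. 0. 0.] | 32 mm 0 deg -> 1 rows
```

>>> move_arm(
  commands=[
    [40, 1.5, 3, -0.7, 0, 0, 0.2],
    [80, 1.5, 3, -0.7, 0, 0, 0.2],
    [108, 1.5, 3, -0.7, 0, 0, 0.2],
    [120, 1.5, 3, -0.7, 0, 0, 0.2],
    [130, 1.5, 3, -0.7, 0, 0, 0.2],
  ],
)

```text
time_s: 5.75
tcp_pos: [0.4841, 0.4356, 0.0171]
eef_rot: [0.548, -0.446, 0.55, 0.446]
wrist_force: [0.4, -0.2, 0.6]
width: 0.602
```

>>> move_arm(
  commands=[
    [5, 0, 0, 0, 0, 0, 0.2],
    [9, 0, 0, 0, 0, 0, 0.2],
    [9, 0, 0, 0, 0, 0, 0.2],
  ],
)

```text
time_s: 6.0
tcp_pos: [0.4853, 0.4365, 0.0105]
eef_rot: [0.549, -0.445, 0.549, 0.446]
wrist_force: [0.5, -0.6, -0.0]
width: 0.597
```

>>> move_arm(
  commands=[
    [0, 0, 0, 0, 0, 0, -1],
    [0, 0, 0, 0, 0, 0, -1],
    [0, 0, 0, 0, 0, 0, -1],
    [0, 0, 0, 0, 0, 0, -1],
    [0, 0, 0, 0, 0, 0, -1],
  ],
)

```text
time_s: 6.42
tcp_pos: [0.4855, 0.4367, 0.0114]
eef_rot: [0.55, -0.445, 0.548, 0.445]
wrist_force: [-0.5, -1.1, 7.7]
width: 0.289
```

Run:
```python
from plan import *
plan([])
crop(capture("side"),"s9",200,225,150,110,5)
```

```text
now [485.5 436.7  11.4] yaw 168.1 q6 -2.25 t 6.4 w 0.289 F [-0.5 -1.1  7.7] tilt 0.12
```

View pics/s9.png

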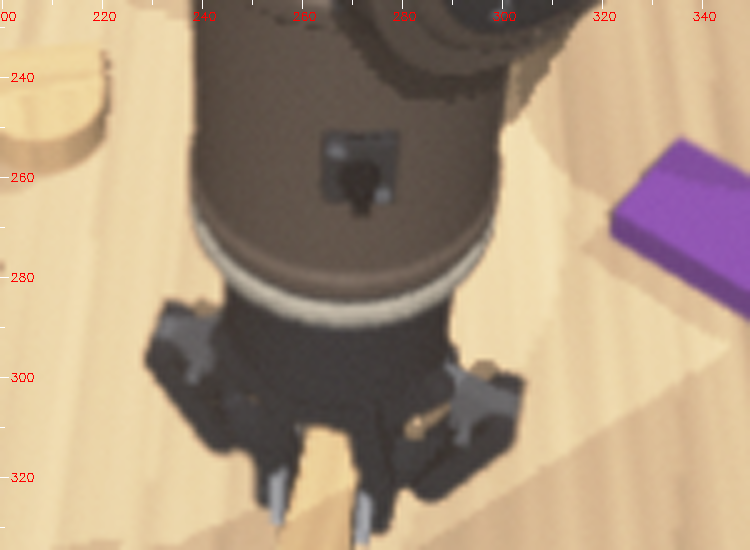

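>>> move_arm(
  commands=[
    [0, 0, 0, 0, 0, 0, -1],
    [0, 0, 0, 0, 0, 0, -1],
    [-10, 0, 0, 0, 0, 0, -1],
    [-20, 0, 0, 0, 0, 0, -1],
    [-30, 0, 0, 0, 0, 0, -1],
  ],
)

```text
time_s: 6.88
tcp_pos: [0.485, 0.4363, 0.0414]
eef_rot: [0.549, -0.445, 0.549, 0.446]
wrist_force: [-0.7, -0.1, -0.2]
width: 0.28
```

Run:
```python
from plan import *
plan([])
crop(capture("scene"),"c9",290,90,150,100,5)
```

```text
now [485.  436.3  41.4] yaw 168.1 q6 -2.25 t 6.9 w 0.280 F [-0.7 -0.1 -0.2] tilt 0.04
```

View pics/c9.png

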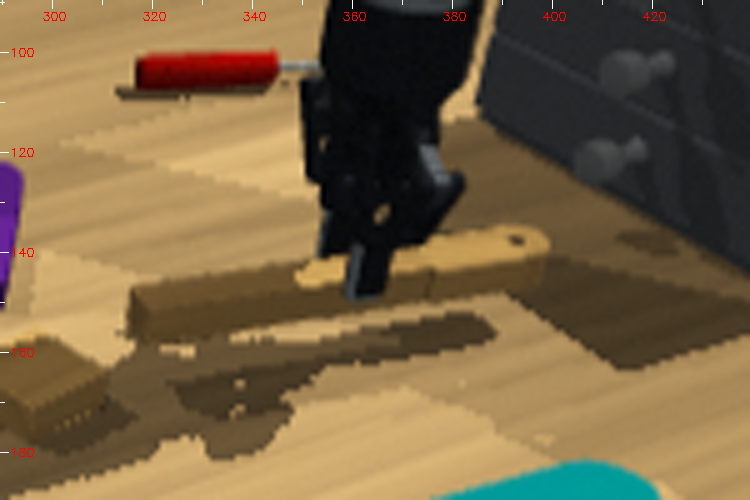

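Run:
```python
from plan import *
print(world("scene",[[441,262]],0)*1e3)
w=[(485,436.3,200,168.1)]
for k in range(1,6):
    t=k/5;az=np.radians(41.7+t*(-21.7-41.7));r=650-16*t
    w.append((r*np.cos(az),r*np.sin(az),200,168.1+t*(9.6-168.1)))
plan(w)
```

```text
[[858.69071614 339.5998898    0.        ]]
now [485.9 437.1  43.4] yaw 168.1 q6 -2.25 t 6.9 w 0.283 F [0.9 1.  1.4] tilt 0.18
0 shift [-156.6    0.4   -0.5] turn [0.  0.1 0.1] | 157 mm 0 deg -> 4 rows
1 shift [   0.  -104.1 -103.3] turn [31.7  0.   0. ] | 147 mm 32 deg -> 5 rows
2 shift [   0.  -129.2  -60.2] turn [31.7  0.   0. ] | 143 mm 32 deg -> 5 rows
3 shift [   0.  -141.1  -14.8] turn [31.7  0.   0. ] | 142 mm 32 deg -> 5 rows
4 shift [   0.  -137.5   31.8] turn [31.7  0.   0. ] | 141 mm 32 deg -> 5 rows
5 shift [   0.  -119.    74.5] turn [31.7  0.   0. ] | 140 mm 32 deg -> 5 rows
```

>>> move_arm(
  commands=[
    [-35, 0, 0, 0, 0, 0, -1],
    [-70, 0, 0, 0, 0, 0, -1],
    [-110, 0, 0, 0, 0, 0, -1],
    [-150, 0, 0, 0, 0, 0, -1],
    [-157, 0, 0, 0, 0, 0, -1],
  ],
)

```text
time_s: 7.35
tcp_pos: [0.4872, 0.4382, 0.2047]
eef_rot: [0.552, -0.445, 0.546, 0.446]
wrist_force: [2.2, 1.1, -0.4]
width: 0.286
```

>>> move_arm(
  commands=[
    [0, -21, -21, 6.3, 0, 0, -1],
    [0, -42, -41, 12.7, 0, 0, -1],
    [0, -62, -62, 19, 0, 0, -1],
    [0, -83, -83, 25.4, 0, 0, -1],
    [0, -104, -103, 31.7, 0, 0, -1],
  ],
)

```text
time_s: 7.77
tcp_pos: [0.5659, 0.3127, 0.1976]
eef_rot: [0.651, -0.277, 0.65, 0.277]
wrist_force: [0.7, 1.0, -1.3]
width: 0.288
```

>>> move_arm(
  commands=[
    [0, -26, -12, 6.3, 0, 0, -1],
    [0, -52, -24, 12.7, 0, 0, -1],
    [0, -78, -36, 19, 0, 0, -1],
    [0, -103, -48, 25.4, 0, 0, -1],
    [0, -129, -60, 31.7, 0, 0, -1],
  ],
)

```text
time_s: 8.18
tcp_pos: [0.6177, 0.1802, 0.1975]
eef_rot: [0.702, -0.089, 0.701, 0.089]
wrist_force: [1.2, -0.1, -0.4]
width: 0.288
```

>>> move_arm(
  commands=[
    [0, -28, -3, 6.3, 0, 0, -1],
    [0, -56, -6, 12.7, 0, 0, -1],
    [0, -85, -9, 19, 0, 0, -1],
    [0, -113, -12, 25.4, 0, 0, -1],
    [0, -141, -15, 31.7, 0, 0, -1],
  ],
)

```text
time_s: 8.6
tcp_pos: [0.6388, 0.0399, 0.1975]
eef_rot: [0.699, 0.106, 0.699, -0.106]
wrist_force: [0.6, 0.5, -1.1]
width: 0.288
```

>>> move_arm(
  commands=[
    [0, -27, 6, 6.3, 0, 0, -1],
    [0, -55, 13, 12.7, 0, 0, -1],
    [0, -82, 19, 19, 0, 0, -1],
    [0, -110, 25, 25.4, 0, 0, -1],
    [0, -137, 32, 31.7, 0, 0, -1],
  ],
)

```text
time_s: 9.02
tcp_pos: [0.6288, -0.1004, 0.1975]
eef_rot: [0.644, 0.293, 0.643, -0.293]
wrist_force: [0.5, 0.5, -1.6]
width: 0.285
```

>>> move_arm(
  commands=[
    [0, -24, 15, 6.3, 0, 0, -1],
    [0, -48, 30, 12.7, 0, 0, -1],
    [0, -71, 45, 19, 0, 0, -1],
    [0, -95, 60, 25.4, 0, 0, -1],
    [0, -119, 75, 31.7, 0, 0, -1],
  ],
)

```text
time_s: 9.43
tcp_pos: [0.5889, -0.2352, 0.1975]
eef_rot: [0.539, 0.458, 0.539, -0.458]
wrist_force: [1.3, -0.0, -1.4]
width: 0.284
```

>>> move_arm(
  commands=[
    [0, 0, 0, 0, 0, 0, -1],
    [0, 0, 0, 0, 0, 0, -1],
  ],
)

```text
time_s: 9.6
tcp_pos: [0.589, -0.2353, 0.1974]
eef_rot: [0.54, 0.457, 0.539, -0.457]
wrist_force: [-0.8, -0.2, -1.1]
width: 0.288
```

Run:
```python
from plan import *
plan([(589,-234,70,9.6)])
crop(capture("wrist"),"w10",0,0,512,384,1.5)
crop(capture("scene"),"c10",10,100,250,185,3.2)
```

```text
now [ 589.  -235.3  197.4] yaw 9.5 q6 -0.59 t 9.6 w 0.288 F [-0.8 -0.2 -1.1] tilt 0.04
0 shift [127.4   0.2  -1.3] turn [-0.1  0.  -0. ] | 127 mm 0 deg -> 4 rows
```

View pics/w10.png

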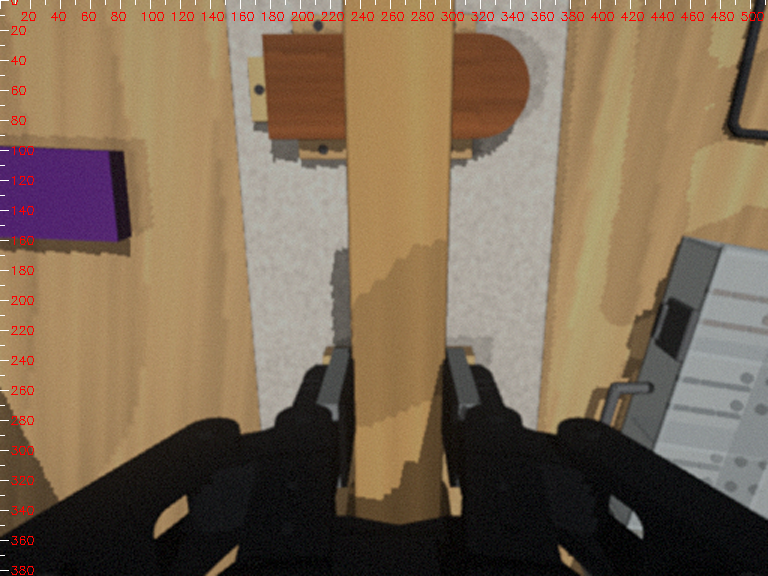

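View pics/c10.png

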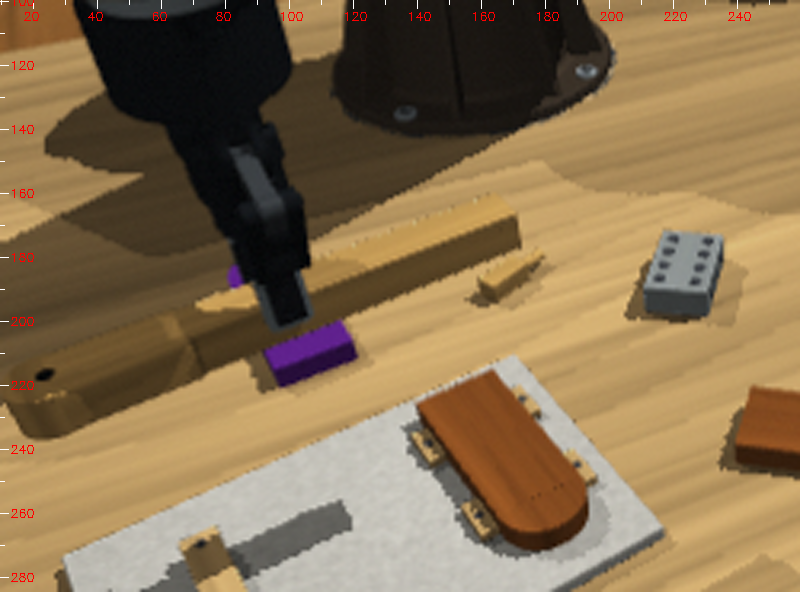

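Run:
```python
from fit import *
st=state();W="wrist"
fit([(W,175.2,23.2,-75,28,30),(W,179.8,91.8,-75,-28,30)],[(W,352.5,56.5),(W,322,23),(W,322,91)],nosed(150,56),30,[.5728,-.1384,.167],"seat_w",st)
# handle axis: edges at two rows, top z = TCP-11.4+24
z=st['tcp_pos'][2]-.0114+.024
a=world(W,[[230,20],[300.5,20],[236,240],[294,240]],z,st)*1e3
print(np.round(a,1)); m=(a[0]+a[1])/2;n=(a[2]+a[3])/2
print(m,n,np.degrees(np.arctan2(*(m-n)[[1,0]]))-90, st['tcp_pos'])
```

```text
seat_w x 571.4 y -135.3 mm yaw 9.8 deg res [-0.5 -0.7 -0.5  1.1  1.7  1.   1.3]
[[ 560.1 -142.9  209.8]
 [ 584.1 -138.8  209.8]
 [ 574.1 -223.5  209.8]
 [ 597.4 -219.5  209.8]]
[ 572.08776043 -140.81313334  209.81870414] [ 585.76266424 -221.53094604  209.81870414] 9.615531548658979 [ 0.58946088 -0.23354035  0.1972187 ]
```

Run:
```python
from plan import *
plan([(589,-233,44,9.7)])
```

```text
now [ 589.5 -233.5  197.2] yaw 9.7 q6 -0.59 t 9.7 w 0.286 F [-0.3  0.8 -0.2] tilt 0.02
0 shift [153.2  -0.4  -0.6] turn [-0. -0. -0.] | 153 mm 0 deg -> 4 rows
```

>>> move_arm(
  commands=[
    [40, 0, -1.5, 0, 0, 0, -1],
    [80, 0, -1.5, 0, 0, 0, -1],
    [115, 0, -1.5, 0, 0, 0, -1],
    [140, 0, -1.5, 0, 0, 0, -1],
    [149, 0, -1.5, 0, 0, 0, -1],
  ],
)

```text
time_s: 10.12
tcp_pos: [0.5874, -0.2302, 0.0442]
eef_rot: [0.539, 0.455, 0.542, -0.456]
wrist_force: [-1.2, -0.0, -0.8]
width: 0.284
```

>>> move_arm(
  commands=[
    [2, 0, 0, 0, 0, 0, -1],
    [4, 0, 0, 0, 0, 0, -1],
    [6, 0, 0, 0, 0, 0, -1],
    [6, 0, 0, 0, 0, 0, -1],
  ],
)

```text
time_s: 10.45
tcp_pos: [0.5901, -0.2327, 0.0433]
eef_rot: [0.541, 0.456, 0.539, -0.456]
wrist_force: [-1.1, 0.4, -0.7]
width: 0.286
```

Run:
```python
from plan import *
plan([])
crop(capture("side"),"s11",190,100,120,80,6)
crop(capture("scene"),"c11",10,180,220,165,3.5)
```

```text
now [ 590.1 -232.7   43.3] yaw 9.6 q6 -0.59 t 10.4 w 0.286 F [-1.1  0.4 -0.7] tilt 0.13
```

View pics/s11.png

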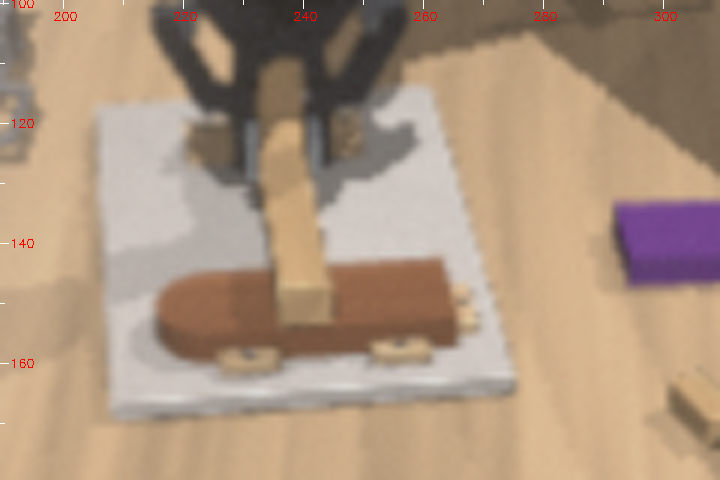

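View pics/c11.png

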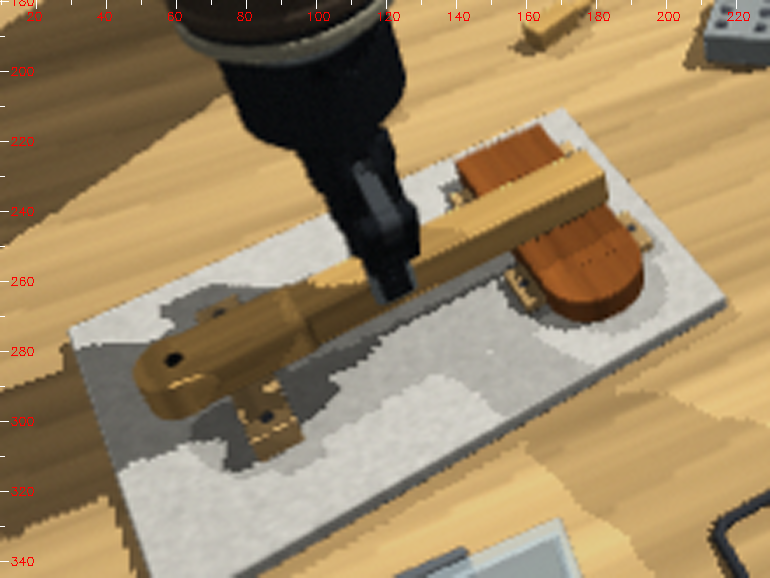

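>>> move_arm(
  commands=[
    [1, 0, 0, 0, 0, 0, -1],
    [2, 0, 0, 0, 0, 0, -1],
    [2, 0, 0, 0, 0, 0, -1],
    [2, 0, 0, 0, 0, 0, -1],
  ],
)

```text
time_s: 10.88
tcp_pos: [0.5897, -0.2327, 0.0414]
eef_rot: [0.541, 0.457, 0.54, -0.456]
wrist_force: [-2.5, 1.9, 16.8]
width: 0.283
```

>>> move_arm(
  commands=[
    [-1, 0, 0, 0, 0, 0, 0],
    [-1, 0, 0, 0, 0, 0, 0],
    [-1, 0, 0, 0, 0, 0, 0],
    [-1, 0, 0, 0, 0, 0, 0],
    [-1, 0, 0, 0, 0, 0, 0],
  ],
)

```text
time_s: 11.3
tcp_pos: [0.589, -0.2325, 0.0408]
eef_rot: [0.54, 0.456, 0.54, -0.456]
wrist_force: [-0.0, -0.7, 0.4]
width: 0.5
```

>>> move_arm(
  commands=[
    [-10, 0, 0, 0, 0, 0, 0],
    [-40, 0, 0, 0, 0, 0, 0],
    [-80, 0, 0, 0, 0, 0, 0],
    [-120, 0, 0, 0, 0, 0, 0],
    [-140, 0, 0, 0, 0, 0, 0],
  ],
)

```text
time_s: 11.72
tcp_pos: [0.5905, -0.2331, 0.1862]
eef_rot: [0.542, 0.457, 0.538, -0.456]
wrist_force: [1.4, 0.3, 0.5]
width: 0.503
```

Run:
```python
from plan import *
plan([])
crop(capture("wrist"),"w12",0,0,512,384,1.5)
crop(capture("side"),"s12",190,100,120,80,6)
crop(capture("scene"),"c12",30,200,190,125,4)
```

```text
now [ 590.5 -233.1  186.2] yaw 9.6 q6 -0.59 t 11.7 w 0.503 F [1.4 0.3 0.5] tilt 0.28
```

View pics/w12.png

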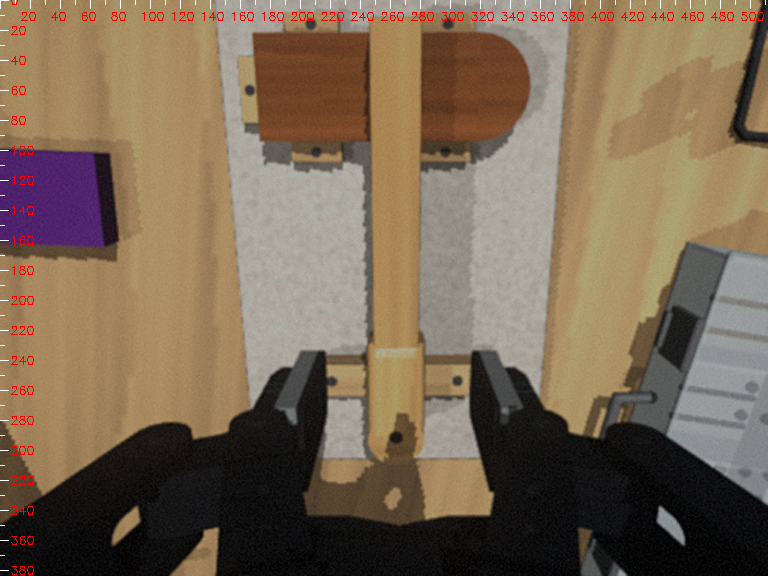

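View pics/s12.png

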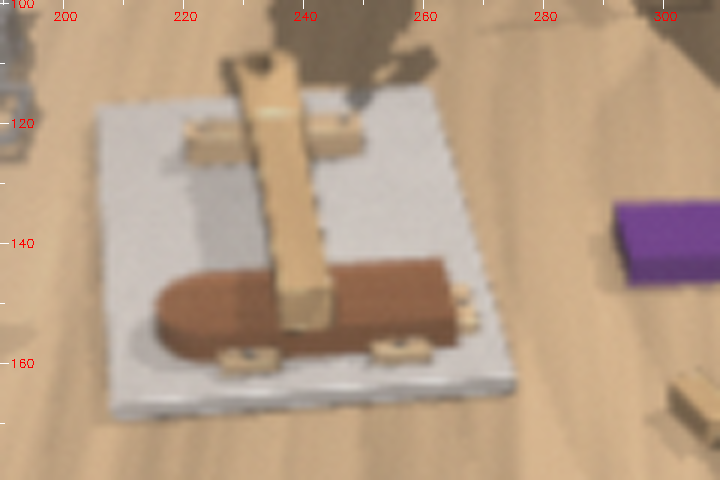

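View pics/c12.png

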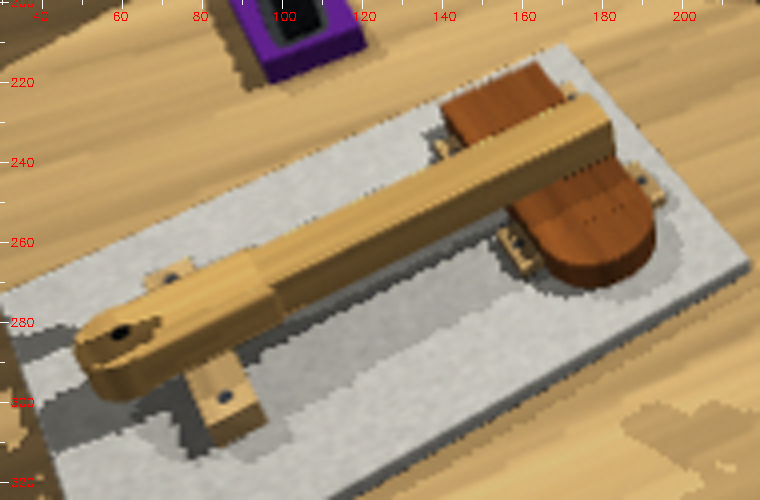

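```bash
cat > m2.py <<'E'
from fit import *
S,C='side','scene'
h=fit([(C,182.5,230,13,125,54),(C,99,270.2,17,-45,54),(C,48.2,286,0,-125,54)if 0 else (C,99,270.2,17,-45,54),(S,235.3,147.8,13,125,54),(S,245,147.3,-13,125,54),(S,236.2,154.8,13,125,30)],[],rect(1,1),54,[.588,-.232,.167],"handle")
s=np.array([.5728,-.1384,np.radians(9.6)])
d=h[:2]-s[:2];c,n=np.cos(s[2]),np.sin(s[2]);print("in seat",(c*d[0]+n*d[1])*1e3,(-n*d[0]+c*d[1])*1e3)
st=state();W='wrist'
a=fit([(W,168.9,22,-75,28,30),(W,173.2,93,-75,-28,30)],[(W,353.2,55.5)],nosed(150,56),30,[.5728,-.1384,.167],"seat_w",st)
h=fit([(W,245.4,229.5,-17,-45,54),(W,282.5,229.5,17,-45,54),(W,263.8,306.5,0,-125,54)],[],rect(1,1),54,[.588,-.232,.167],"handle_w",st)
d=h[:2]-a[:2];c,n=np.cos(a[2]),np.sin(a[2]);print("in seat",(c*d[0]+n*d[1])*1e3,(-n*d[0]+c*d[1])*1e3)
E
python3 m2.py
```

```text
handle x 586.4 y -230.8 mm yaw 8.2 deg res [ 1.  -0.6 -0.5  0.2 -0.5  0.2  0.6  0.4 -0.2  0.4 -0.1  0.2]
in seat -1.9871061347044618 -93.39103707957403
seat_w x 571.4 y -140.1 mm yaw 7.4 deg res [ 0.1 -0.7 -1.8  1.9  1.2]
handle_w x 587.2 y -228.6 mm yaw 9.5 deg res [-1.5 -0.5  1.5 -0.4  0.   4.3]
in seat 4.248551354217126 -89.79262973605167
```

>>> move_arm(
  commands=[
    [0, 0, -40, 0, 0, 0, 1],
    [0, 0, -60, 0, 0, 0, 1],
    [0, 0, -60, 0, 0, 0, 1],
    [0, 0, -60, 0, 0, 0, 1],
  ],
)

```text
time_s: 12.2
tcp_pos: [0.5784, -0.1722, 0.1802]
eef_rot: [0.54, 0.456, 0.541, -0.456]
wrist_force: [0.9, -0.8, 0.4]
width: 0.998
```

Run:
```python
from plan import *
plan([])
im=capture("wrist"); crop(im,"w13",150,20,220,165,3.6)
```

```text
now [ 578.4 -172.2  180.2] yaw 9.7 q6 -0.51 t 12.2 w 0.998 F [ 0.9 -0.8  0.4] tilt 0.1
```

View pics/w13.png

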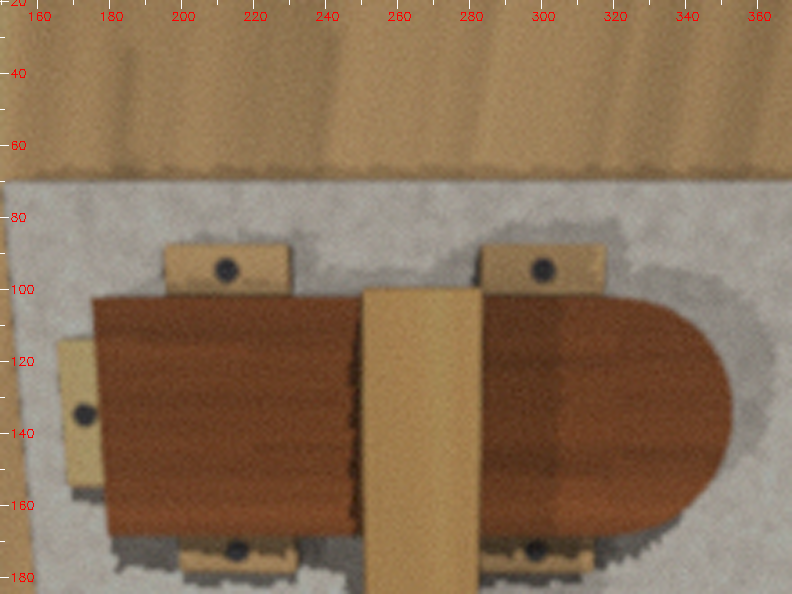

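```bash
cat > m3.py <<'E'
from fit import *
st=state();W='wrist'
a=fit([(W,175.1,102,-75,28,30),(W,179.5,168.1,-75,-28,30)],[(W,352.8,133.4),(W,319,102),(W,320,168)],nosed(150,56),30,[.5728,-.1384,.167],"seat_w",st)
w=world(W,[(250.1,99.5),(283.1,99.5),(250.9,183.4),(282.3,183.4)],.054,st)*1e3
c,n=np.cos(a[2]),np.sin(a[2]);d=w[:,:2]-a[:2]*1e3;print(np.round(d@np.array([[c,-n],[n,c]]),1))
E
python3 m3.py
```

```text
seat_w x 570.9 y -137.4 mm yaw 9.7 deg res [-0.5 -0.2 -0.4  0.2  1.1  0.2  0.3]
[[-11.5  30.1]
 [ 13.5  30.1]
 [-11.6 -35.4]
 [ 13.7 -35.4]]
```

Run:
```python
from plan import *
a=np.array([578,-172,180,9.7]);b=np.array([451.5,251.4,130,101.3])
plan([tuple(a+(b-a)*k/3) for k in (1,2,3)])
```

```text
now [ 578.8 -173.   180.3] yaw 9.7 q6 -0.51 t 12.2 w 1.000 F [-0.2 -0.2  0.6] tilt 0.06
0 shift [  17.1  -18.5 -147.3] turn [-30.6  -0.    0. ] | 149 mm 31 deg -> 5 rows
1 shift [  16.7   59.  -135. ] turn [-30.5   0.    0. ] | 148 mm 31 deg -> 5 rows
2 shift [ 16.7 119.4 -86.3] turn [-30.5   0.    0. ] | 148 mm 31 deg -> 5 rows
```

>>> move_arm(
  commands=[
    [3, -4, -29, -6.1, 0, 0, 1],
    [7, -7, -59, -12.2, 0, 0, 1],
    [10, -11, -88, -18.3, 0, 0, 1],
    [14, -15, -118, -24.4, 0, 0, 1],
    [17, -18, -147, -30.5, 0, 0, 1],
  ],
)

```text
time_s: 12.67
tcp_pos: [0.5362, -0.0311, 0.1632]
eef_rot: [0.641, 0.297, 0.642, -0.297]
wrist_force: [0.3, 0.0, -0.5]
width: 1.001
```

>>> move_arm(
  commands=[
    [3, 12, -27, -6.1, 0, 0, 1],
    [7, 24, -54, -12.2, 0, 0, 1],
    [10, 35, -81, -18.3, 0, 0, 1],
    [13, 47, -108, -24.4, 0, 0, 1],
    [17, 59, -135, -30.5, 0, 0, 1],
  ],
)

```text
time_s: 13.08
tcp_pos: [0.4949, 0.1104, 0.1466]
eef_rot: [0.697, 0.118, 0.697, -0.118]
wrist_force: [1.2, 0.3, -0.4]
width: 1.003
```

>>> move_arm(
  commands=[
    [3, 24, -17, -6.1, 0, 0, 1],
    [7, 48, -35, -12.2, 0, 0, 1],
    [10, 72, -52, -18.3, 0, 0, 1],
    [13, 95, -69, -24.4, 0, 0, 1],
    [17, 119, -86, -30.5, 0, 0, 1],
  ],
)

```text
time_s: 13.5
tcp_pos: [0.4534, 0.2514, 0.1295]
eef_rot: [0.704, -0.07, 0.704, 0.07]
wrist_force: [0.3, -0.2, 0.2]
width: 1.003
```

>>> move_arm(
  commands=[
    [0, 0, 0, 0, 0, 0, 1],
    [0, 0, 0, 0, 0, 0, 1],
  ],
)

```text
time_s: 13.67
tcp_pos: [0.4533, 0.2513, 0.1293]
eef_rot: [0.704, -0.069, 0.704, 0.069]
wrist_force: [0.2, -0.3, 0.2]
width: 0.997
```

Run:
```python
from plan import *
plan([])
im=capture("wrist"); crop(im,"w14",100,100,330,250,2.4)
```

```text
now [453.3 251.3 129.3] yaw 101.2 q6 -1.32 t 13.7 w 0.997 F [ 0.2 -0.3  0.2] tilt 0.04
```

View pics/w14.png

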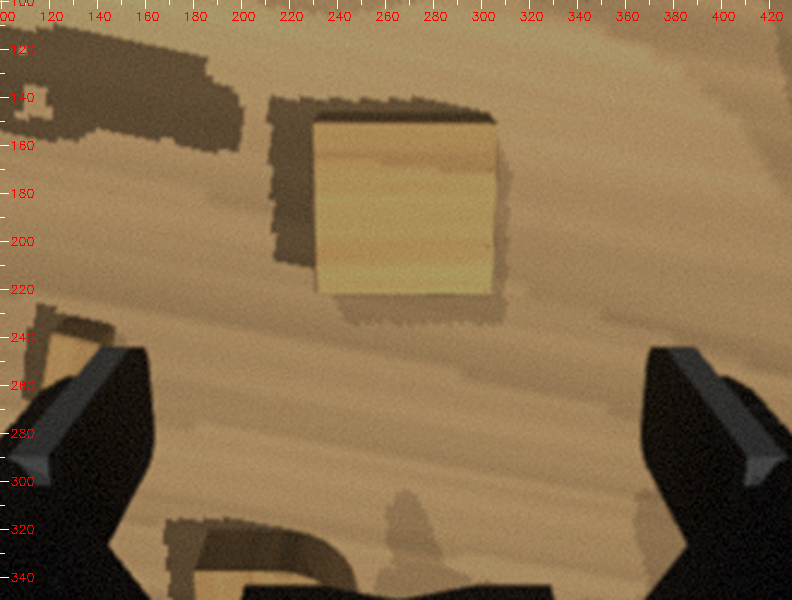

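Run:
```python
from plan import *
st=state();w=world("wrist",[(230.3,150.8),(306.2,150.8),(232,221.6),(304.1,221.6)],.024,st)*1e3
print(np.round(w,1),w.mean(0),[np.linalg.norm(w[i]-w[j]) for i,j in((0,1),(2,3),(0,2),(1,3))])
d=w[1]-w[0]+w[3]-w[2];print(np.degrees(np.arctan2(d[1],d[0])))
c=w.mean(0)
plan([(c[0],c[1],8,101.3)])
```

```text
[[427.8 221.   24. ]
 [417.2 275.1  24. ]
 [481.4 231.4  24. ]
 [470.8 285.7  24. ]] [449.28509697 253.30657781  24.        ] [np.float64(55.076282340867856), np.float64(55.37603846640415), np.float64(54.64477126336084), np.float64(54.64547313778121)]
101.08441762318839
now [453.6 250.5 129.5] yaw 101.1 q6 -1.32 t 13.7 w 1.000 F [ 0.8 -0.4 -0.8] tilt 0.04
0 shift [121.5   3.7  -3.6] turn [-0.2 -0.   0. ] | 122 mm 0 deg -> 3 rows
```

>>> move_arm(
  commands=[
    [35, 3.5, -3.5, 0, 0, 0, 1],
    [70, 3.5, -3.5, 0, 0, 0, 1],
    [100, 3.5, -3.5, 0, 0, 0, 1],
    [118, 3.5, -3.5, 0, 0, 0, 1],
    [127, 3.5, -3.5, 0, 0, 0, 1],
  ],
)

```text
time_s: 14.13
tcp_pos: [0.4487, 0.2515, 0.0005]
eef_rot: [0.703, -0.068, 0.705, 0.067]
wrist_force: [-1.1, 0.0, -0.0]
width: 1.001
```

>>> move_arm(
  commands=[
    [0, 0, 0, 0, 0, 0, -1],
    [0, 0, 0, 0, 0, 0, -1],
    [0, 0, 0, 0, 0, 0, -1],
    [0, 0, 0, 0, 0, 0, -1],
    [0, 0, 0, 0, 0, 0, -1],
  ],
)

```text
time_s: 14.55
tcp_pos: [0.4501, 0.2537, 0.0042]
eef_rot: [0.705, -0.068, 0.703, 0.069]
wrist_force: [-0.5, 1.3, 0.2]
width: 0.651
```

Run:
```python
from plan import *
plan([])
```

```text
now [450.1 253.7   4.2] yaw 101.1 q6 -1.31 t 14.6 w 0.651 F [-0.5  1.3  0.2] tilt 0.13
```

>>> move_arm(
  commands=[
    [0, 0, 0, 0, 0, 0, -1],
    [-20, 0, 0, 0, 0, 0, -1],
    [-50, 0, 0, 0, 0, 0, -1],
    [-90, 0, 0, 0, 0, 0, -1],
    [-130, 0, 0, 0, 0, 0, -1],
  ],
)

```text
time_s: 14.97
tcp_pos: [0.4486, 0.2532, 0.1345]
eef_rot: [0.703, -0.069, 0.704, 0.068]
wrist_force: [1.0, -0.0, -0.7]
width: 0.655
```

Run:
```python
from plan import *
a=np.array([450,253,133,101.1]);b=np.array([525.1,-145.2,140,99.7])
plan([tuple(a+(b-a)*k/3) for k in (0,1,2,3)])
im=capture("wrist"); crop(im,"w15",0,0,512,384,1.5)
```

```text
now [448.6 253.2 134.5] yaw 101.1 q6 -1.31 t 15.0 w 0.655 F [ 1.  -0.  -0.7] tilt 0.06
0 shift [ 1.5 -0.4  1.4] turn [ 0.  -0.1  0. ] | 2 mm 0 deg -> 1 rows
1 shift [  -2.3 -135.1   -1. ] turn [0.5 0.  0. ] | 135 mm 0 deg -> 4 rows
2 shift [-2.300e+00 -1.351e+02  1.000e-01] turn [0.5 0.  0. ] | 135 mm 0 deg -> 4 rows
3 shift [  -2.3 -135.1    1.2] turn [0.5 0.  0. ] | 135 mm 0 deg -> 4 rows
```

View pics/w15.png

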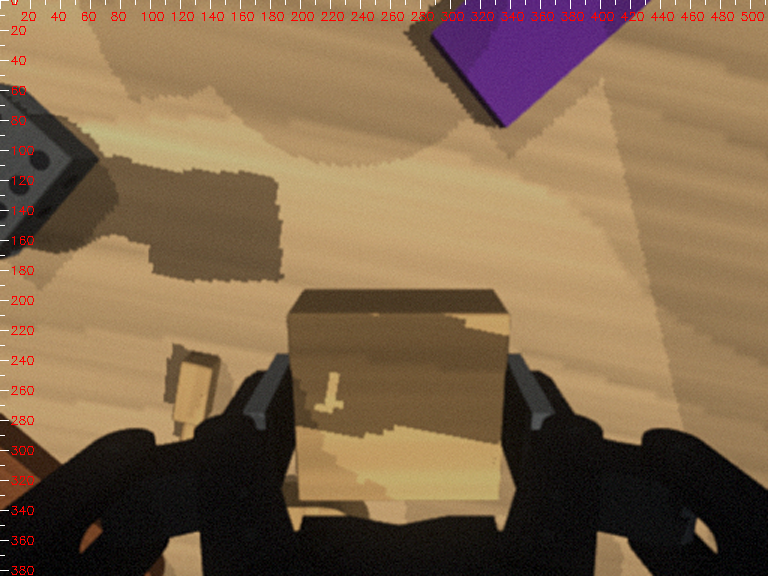

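```bash
cat > loc.py <<'E'
from plan import *
def loc(px,up):
    s,p,M,y=pose()
    w=world("wrist",px,p[2]/1e3+up,s)*1e3
    l=(w-p)@M;print(np.round(l,1),"mean",np.round(l.mean(0),1));return l
E
python3 - <<'E'
from loc import *
loc([(191.8,209.8),(339.8,209.8),(199.8,333),(331.8,333)],.021)
E
```

```text
[[-21.3 -25.8 -28.5]
 [-21.2  29.1 -28.5]
 [-20.9 -25.7  25.4]
 [-20.7  29.1  25.5]] mean [-21.    1.7  -1.5]
```

>>> move_arm(
  commands=[
    [-1, -27, 0, 0.1, 0, 0, -1],
    [-1, -54, 0, 0.2, 0, 0, -1],
    [-2, -81, 0, 0.3, 0, 0, -1],
    [-2, -108, 0, 0.4, 0, 0, -1],
    [-2, -135, 0, 0.5, 0, 0, -1],
  ],
)

```text
time_s: 15.43
tcp_pos: [0.4755, 0.1199, 0.1357]
eef_rot: [0.705, -0.065, 0.704, 0.065]
wrist_force: [0.8, -0.0, 0.2]
width: 0.651
```

>>> move_arm(
  commands=[
    [-1, -27, 0, 0.1, 0, 0, -1],
    [-1, -54, 0, 0.2, 0, 0, -1],
    [-2, -81, 0, 0.3, 0, 0, -1],
    [-2, -108, 0, 0.4, 0, 0, -1],
    [-2, -135, 0, 0.5, 0, 0, -1],
  ],
)

```text
time_s: 15.85
tcp_pos: [0.5004, -0.0131, 0.1376]
eef_rot: [0.705, -0.062, 0.704, 0.062]
wrist_force: [0.5, -0.6, 0.1]
width: 0.651
```

>>> move_arm(
  commands=[
    [-1, -27, 0, 0.1, 0, 0, -1],
    [-1, -54, 0, 0.2, 0, 0, -1],
    [-2, -81, 1, 0.3, 0, 0, -1],
    [-2, -108, 2, 0.4, 0, 0, -1],
    [-2, -135, 2, 0.5, 0, 0, -1],
  ],
)

```text
time_s: 16.27
tcp_pos: [0.5261, -0.1457, 0.1396]
eef_rot: [0.705, -0.059, 0.704, 0.059]
wrist_force: [0.3, 0.3, 0.1]
width: 0.648
```

>>> move_arm(
  commands=[
    [0, 0, 0, 0, 0, 0, -1],
    [0, 0, 0, 0, 0, 0, -1],
  ],
)

```text
time_s: 16.43
tcp_pos: [0.5259, -0.1455, 0.1393]
eef_rot: [0.705, -0.059, 0.704, 0.058]
wrist_force: [-0.9, 0.3, -1.2]
width: 0.653
```

Run:
```python
from plan import *
plan([(526.5,-145.5,80,99.7),(526.5,-145.5,35,99.7)])
im=capture("wrist"); crop(im,"w16",0,0,512,384,1.5)
```

```text
now [ 525.9 -145.5  139.3] yaw 99.5 q6 -2.06 t 16.4 w 0.653 F [-0.9  0.3 -1.2] tilt 0.05
0 shift [59.3 -0.   0.5] turn [-0.2  0.   0. ] | 59 mm 0 deg -> 2 rows
1 shift [45.  0.  0.] turn [0. 0. 0.] | 45 mm 0 deg -> 2 rows
```

View pics/w16.png

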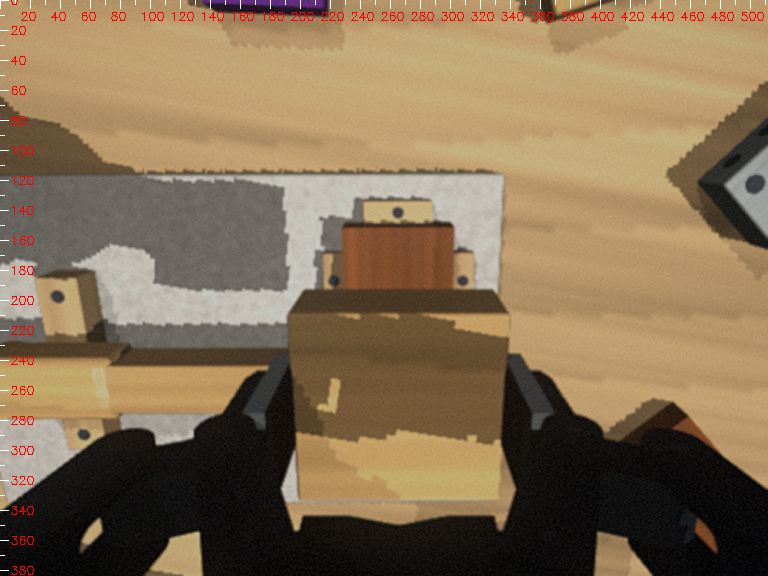

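Run:
```python
from loc import *
s,p,M,y=pose()
loc([(228.5,149.2),(301.8,149.2)],.030-p[2]/1e3)
```

```text
[[109.2 -25.6 -31.6]
 [109.2  28.3 -31.6]] mean [109.2   1.4 -31.6]
```

>>> move_arm(
  commands=[
    [35, 0, -2.5, 0, 0, 0, -1],
    [65, 0, -2.5, 0, 0, 0, -1],
    [85, 0, -2.5, 0, 0, 0, -1],
    [95, 0, -2.5, 0, 0, 0, -1],
    [100, 0, -2.5, 0, 0, 0, -1],
  ],
)

```text
time_s: 16.9
tcp_pos: [0.5225, -0.1436, 0.0378]
eef_rot: [0.704, -0.059, 0.705, 0.06]
wrist_force: [-0.6, 0.9, -0.2]
width: 0.649
```

>>> move_arm(
  commands=[
    [2, 0, 0, 0, 0, 0, -1],
    [4, 0, 0, 0, 0, 0, -1],
    [5, 0, 0, 0, 0, 0, -1],
    [5, 0, 0, 0, 0, 0, -1],
  ],
)

```text
time_s: 17.23
tcp_pos: [0.5239, -0.1448, 0.0347]
eef_rot: [0.705, -0.059, 0.704, 0.059]
wrist_force: [0.7, 0.2, -1.0]
width: 0.65
```

Run:
```python
from plan import *
plan([])
crop(capture("side"),"s17",190,100,120,80,6)
```

```text
now [ 523.9 -144.8   34.7] yaw 99.6 q6 -2.06 t 17.2 w 0.650 F [ 0.7  0.2 -1. ] tilt 0.08
```

View pics/s17.png

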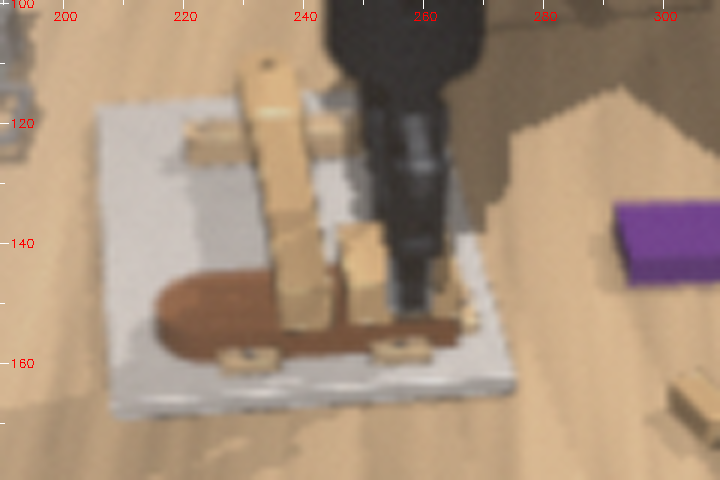

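Block is beside the handle with a visible gap. Lower to contact, then release.

>>> move_arm(
  commands=[
    [1, 0, 0, 0, 0, 0, -1],
    [2, 0, 0, 0, 0, 0, -1],
    [2, 0, 0, 0, 0, 0, -1],
  ],
)

```text
time_s: 17.53
tcp_pos: [0.5239, -0.1449, 0.0341]
eef_rot: [0.705, -0.059, 0.704, 0.059]
wrist_force: [-8.0, 3.4, 39.5]
width: 0.65
```

>>> move_arm(
  commands=[
    [-1.5, 0, 0, 0, 0, 0, -1],
    [-1.5, 0, 0, 0, 0, 0, 1],
    [-1.5, 0, 0, 0, 0, 0, 1],
    [-1.5, 0, 0, 0, 0, 0, 1],
    [-1.5, 0, 0, 0, 0, 0, 1],
  ],
)

```text
time_s: 17.95
tcp_pos: [0.5232, -0.1447, 0.0333]
eef_rot: [0.705, -0.059, 0.705, 0.059]
wrist_force: [-0.0, -0.8, -0.8]
width: 1.004
```

>>> move_arm(
  commands=[
    [-20, 0, 0, 0, 0, 0, 1],
    [-60, 0, 0, 0, 0, 0, 1],
    [-100, 0, 0, 0, 0, 0, 1],
    [-130, 0, 0, 0, 0, 0, 1],
    [-130, 0, 0, 0, 0, 0, 1],
  ],
)

```text
time_s: 18.37
tcp_pos: [0.5262, -0.1456, 0.169]
eef_rot: [0.707, -0.06, 0.702, 0.058]
wrist_force: [2.1, -1.2, 1.0]
width: 0.996
```

Run:
```python
from plan import *
plan([])
im=capture("wrist"); crop(im,"w18",60,90,330,250,2.4)
crop(capture("scene"),"c18",110,195,110,80,6.5)
```

```text
now [ 526.2 -145.6  169. ] yaw 99.6 q6 -2.06 t 18.4 w 0.996 F [ 2.1 -1.2  1. ] tilt 0.45
```

View pics/w18.png

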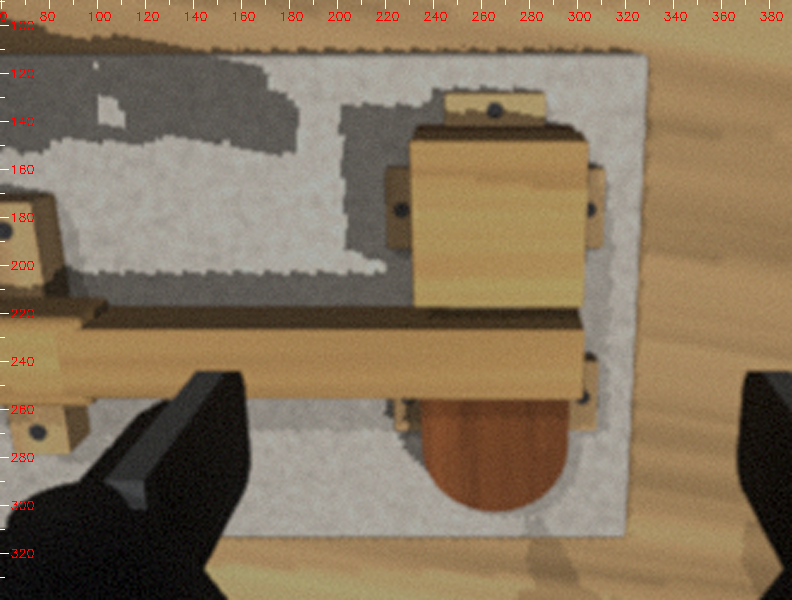

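View pics/c18.png

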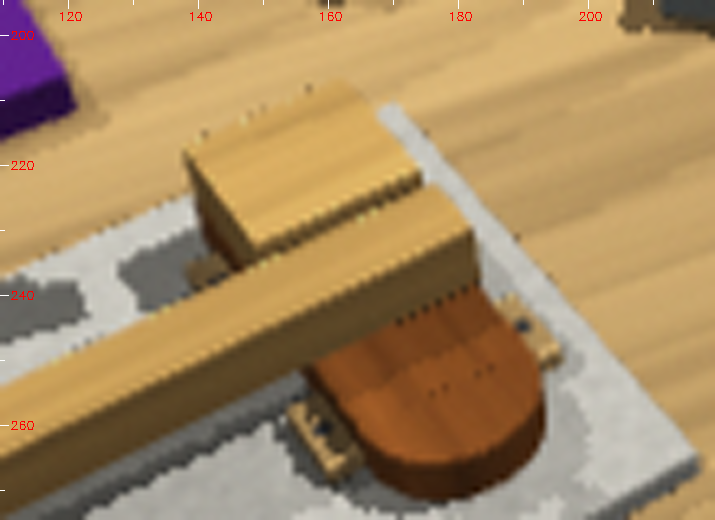

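Run:
```python
from plan import *
a=np.array([524,-145,164,99.6]);b=np.array([618,232.5,120,12.8])
plan([tuple(a+(b-a)*k/3) for k in (1,2,3)])
```

```text
now [ 524.  -144.9  164.6] yaw 99.6 q6 -2.06 t 18.5 w 1.000 F [0.4 0.3 0.3] tilt 0.15
0 shift [ 15.2 118.8  51.8] turn [28.9  0.1  0. ] | 131 mm 29 deg -> 5 rows
1 shift [ 14.7 129.1 -12.1] turn [28.9  0.   0. ] | 131 mm 29 deg -> 5 rows
2 shift [ 14.7 107.1 -73. ] turn [28.9  0.   0. ] | 131 mm 29 deg -> 5 rows
```

>>> move_arm(
  commands=[
    [3, 24, 10, 5.8, 0, 0, 1],
    [6, 48, 21, 11.6, 0, 0, 1],
    [9, 71, 31, 17.4, 0, 0, 1],
    [12, 95, 42, 23.2, 0, 0, 1],
    [15, 119, 52, 28.9, 0, 0, 1],
  ],
)

```text
time_s: 18.88
tcp_pos: [0.554, -0.0175, 0.1467]
eef_rot: [0.696, 0.12, 0.698, -0.12]
wrist_force: [0.6, -0.9, 0.4]
width: 0.995
```

>>> move_arm(
  commands=[
    [3, 26, -2, 5.8, 0, 0, 1],
    [6, 52, -5, 11.6, 0, 0, 1],
    [9, 77, -7, 17.4, 0, 0, 1],
    [12, 103, -10, 23.2, 0, 0, 1],
    [15, 129, -12, 28.9, 0, 0, 1],
  ],
)

```text
time_s: 19.3
tcp_pos: [0.585, 0.1082, 0.1315]
eef_rot: [0.644, 0.29, 0.646, -0.291]
wrist_force: [0.2, -0.8, 0.2]
width: 0.998
```

>>> move_arm(
  commands=[
    [3, 21, -15, 5.8, 0, 0, 1],
    [6, 43, -29, 11.6, 0, 0, 1],
    [9, 64, -44, 17.4, 0, 0, 1],
    [12, 86, -58, 23.2, 0, 0, 1],
    [15, 107, -73, 28.9, 0, 0, 1],
  ],
)

```text
time_s: 19.72
tcp_pos: [0.6164, 0.2338, 0.1163]
eef_rot: [0.551, 0.441, 0.552, -0.443]
wrist_force: [0.1, -0.2, 0.6]
width: 1.0
```

>>> move_arm(
  commands=[
    [0, 0, 0, 0, 0, 0, 1],
    [0, 0, 0, 0, 0, 0, 1],
  ],
)

```text
time_s: 19.88
tcp_pos: [0.616, 0.2337, 0.1162]
eef_rot: [0.553, 0.439, 0.554, -0.441]
wrist_force: [-0.2, -1.3, -0.2]
width: 1.003
```

Run:
```python
from plan import *
plan([])
im=capture("wrist"); crop(im,"w19",100,80,330,250,2.4)
```

```text
now [616.  233.7 116.2] yaw 13.0 q6 0.09 t 19.9 w 1.003 F [-0.2 -1.3 -0.2] tilt 0.16
```

View pics/w19.png

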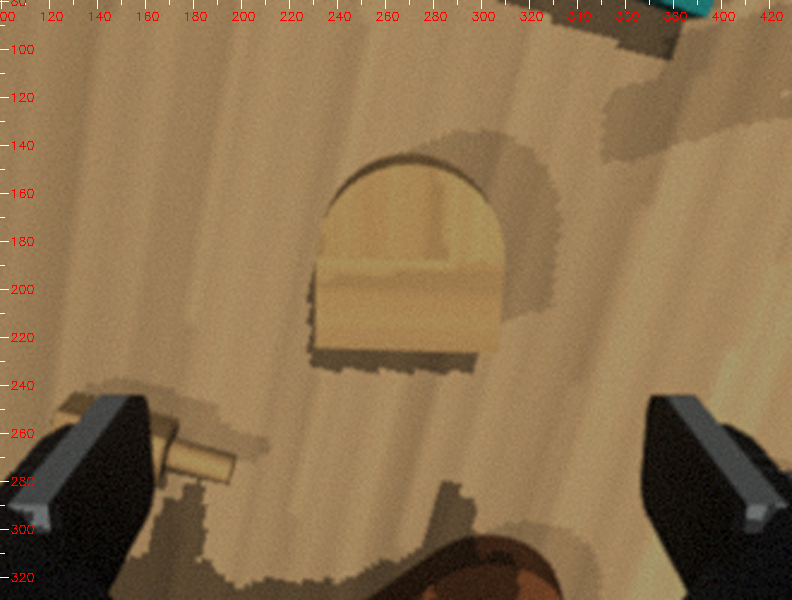

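Run:
```python
from fit import *
from plan import *
st=state();W='wrist'
f=fit([(W,230.8,224.5,-28.5,28,24),(W,307.4,226.2,-28.5,-28,24)],[(W,271.2,147.4),(W,309.9,179.5),(W,232,179.5)],nosed(57,56),24,[.6169,.2374,1.79],"round",st)
f=f*1e3;a=f[2]/1e3
x,y=f[0]-5*np.cos(a),f[1]-5*np.sin(a)
plan([(x,y,2,np.degrees(a)-90)])
```

```text
round x 616.5 y 239.5 mm yaw 101.4 deg res [ 0.2 -0.3  0.2  0.2 -0.2 -0.2  0.2]
now [616.  232.7 116.6] yaw 13.0 q6 0.09 t 19.9 w 0.999 F [0.3 0.4 0. ] tilt 0.16
0 shift [114.6   2.2  -1.6] turn [1.7 0.  0.2] | 115 mm 2 deg -> 3 rows
```

>>> move_arm(
  commands=[
    [35, 2, -1.5, 1.5, 0, 0, 1],
    [65, 2, -1.5, 1.5, 0, 0, 1],
    [90, 2, -1.5, 1.5, 0, 0, 1],
    [106, 2, -1.5, 1.5, 0, 0, 1],
    [114, 2, -1.5, 1.5, 0, 0, 1],
  ],
)

```text
time_s: 20.35
tcp_pos: [0.6167, 0.2329, 0.0014]
eef_rot: [0.546, 0.446, 0.548, -0.449]
wrist_force: [0.7, 0.0, -0.1]
width: 0.999
```

>>> move_arm(
  commands=[
    [0, 0, 0, 0, 0, 0, -1],
    [0, 0, 0, 0, 0, 0, -1],
    [0, 0, 0, 0, 0, 0, -1],
    [0, 0, 0, 0, 0, 0, -1],
    [0, 0, 0, 0, 0, 0, -1],
  ],
)

```text
time_s: 20.77
tcp_pos: [0.6195, 0.2348, 0.0058]
eef_rot: [0.548, 0.448, 0.547, -0.447]
wrist_force: [0.5, -0.5, 6.0]
width: 0.643
```

>>> move_arm(
  commands=[
    [0, 0, 0, 0, 0, 0, -1],
    [-20, 0, 0, 0, 0, 0, -1],
    [-50, 0, 0, 0, 0, 0, -1],
    [-90, 0, 0, 0, 0, 0, -1],
    [-130, 0, 0, 0, 0, 0, -1],
  ],
)

```text
time_s: 21.18
tcp_pos: [0.618, 0.2345, 0.1357]
eef_rot: [0.547, 0.447, 0.547, -0.448]
wrist_force: [1.8, -0.0, -0.6]
width: 0.641
```

Run:
```python
from plan import *
im=capture("wrist"); crop(im,"w20",0,0,512,384,1.5)
a=np.array([616,234,132,11.4]);b=np.array([612,-130,140,-80.3])
plan([tuple(a+(b-a)*k/3) for k in (1,2,3)])
```

```text
now [622.1 235.9 144.5] yaw 11.4 q6 0.12 t 21.2 w 0.634 F [6.  1.6 8.6] tilt 0.53
0 shift [  9.4 -31.7 119.3] turn [30.6 -0.2 -0.5] | 124 mm 31 deg -> 5 rows
1 shift [ -2.7  38.6 115. ] turn [30.6  0.   0. ] | 121 mm 31 deg -> 5 rows
2 shift [-2.7 91.7 79.4] turn [30.6  0.   0. ] | 121 mm 31 deg -> 5 rows
```

View pics/w20.png

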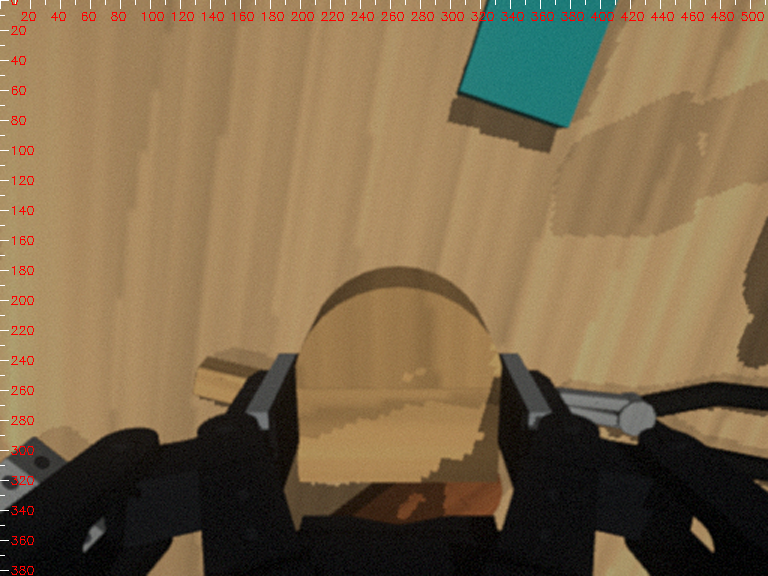

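Run:
```python
from loc import *
loc([(199.8,323.2),(331.8,321.2),(266.5,191.8)],.020)
```

```text
[[-20.3 -28.5  21.3]
 [-19.8  26.1  20.7]
 [-20.   -1.  -35. ]] mean [-20.   -1.2   2.3]
```

>>> move_arm(
  commands=[
    [0, -6, 24, 6.1, 0, 0, -1],
    [0, -13, 48, 12.2, 0, 0, -1],
    [0, -19, 72, 18.3, 0, 0, -1],
    [0, -25, 96, 24.4, 0, 0, -1],
    [0, -32, 119, 30.6, 0, 0, -1],
  ],
)

```text
time_s: 21.65
tcp_pos: [0.611, 0.1107, 0.1351]
eef_rot: [0.408, 0.578, 0.408, -0.577]
wrist_force: [0.4, 0.3, 0.6]
width: 0.637
```

>>> move_arm(
  commands=[
    [0, 8, 23, 6.1, 0, 0, -1],
    [0, 15, 46, 12.2, 0, 0, -1],
    [0, 23, 69, 18.3, 0, 0, -1],
    [0, 31, 92, 24.4, 0, 0, -1],
    [0, 39, 115, 30.6, 0, 0, -1],
  ],
)

```text
time_s: 22.07
tcp_pos: [0.61, -0.0109, 0.135]
eef_rot: [0.242, 0.665, 0.241, -0.664]
wrist_force: [0.3, -0.4, -1.0]
width: 0.635
```

>>> move_arm(
  commands=[
    [0, 18, 16, 6.1, 0, 0, -1],
    [0, 37, 32, 12.2, 0, 0, -1],
    [0, 55, 48, 18.3, 0, 0, -1],
    [0, 73, 64, 24.4, 0, 0, -1],
    [0, 92, 79, 30.6, 0, 0, -1],
  ],
)

```text
time_s: 22.48
tcp_pos: [0.6088, -0.1322, 0.135]
eef_rot: [0.057, 0.705, 0.057, -0.705]
wrist_force: [0.8, 0.2, -0.2]
width: 0.638
```

>>> move_arm(
  commands=[
    [0, 0, 0, 0, 0, 0, -1],
    [0, 0, 0, 0, 0, 0, -1],
  ],
)

```text
time_s: 22.65
tcp_pos: [0.609, -0.1321, 0.1348]
eef_rot: [0.059, 0.705, 0.059, -0.704]
wrist_force: [-0.3, 0.6, 0.2]
width: 0.636
```

Run:
```python
from plan import *
plan([(611.8,-130.4,50,-80.3)])
im=capture("wrist"); crop(im,"w21",0,0,512,384,1.5)
```

```text
now [ 609.  -132.1  134.8] yaw -80.5 q6 1.14 t 22.6 w 0.636 F [-0.3  0.6  0.2] tilt 0.05
0 shift [84.8 -1.3 -2.9] turn [-0.2 -0.  -0. ] | 85 mm 0 deg -> 3 rows
```

View pics/w21.png

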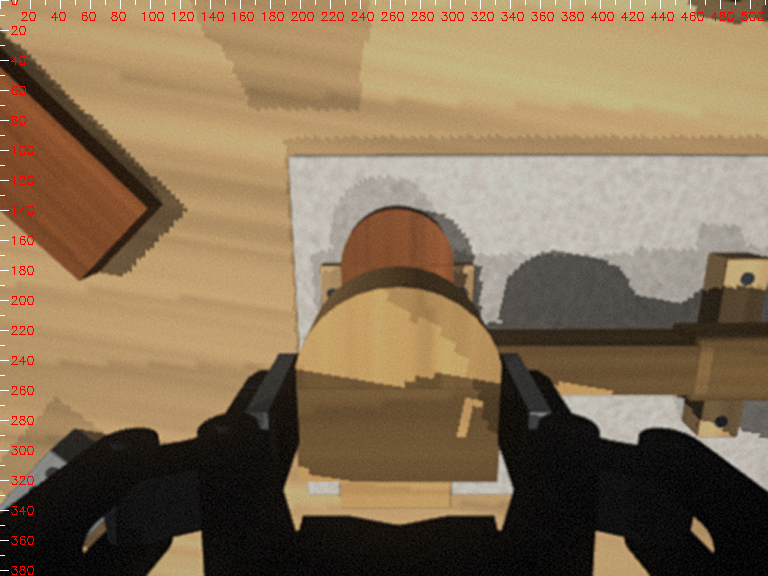

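Run:
```python
from loc import *
s,p,M,y=pose()
loc([(199.8,319.8),(331.8,319.8),(265.8,191.2)],.020)
loc([(265.2,137.2),(227.8,174.5),(301.8,174.5)],.030-p[2]/1e3)
loc([(299.8,335),(225.8,335)],.054-p[2]/1e3)
```

```text
[[-20.  -28.4  22.9]
 [-20.   26.2  22.9]
 [-20.   -1.1 -32.2]] mean [-20.   -1.1   4.5]
[[104.7  -1.4 -37.5]
 [104.7 -29.  -10.1]
 [104.7  25.6 -10.1]] mean [104.7  -1.6 -19.3]
[[ 80.7  25.1 110.1]
 [ 80.7 -31.5 110.2]] mean [ 80.7  -3.2 110.2]
```

>>> move_arm(
  commands=[
    [30, -0.7, -4.5, 0, 0, 0, -1],
    [60, -0.7, -4.5, 0, 0, 0, -1],
    [80, -0.7, -4.5, 0, 0, 0, -1],
    [91, -0.7, -4.5, 0, 0, 0, -1],
    [96, -0.7, -4.5, 0, 0, 0, -1],
  ],
)

```text
time_s: 23.12
tcp_pos: [0.6124, -0.1283, 0.0369]
eef_rot: [-0.06, -0.704, -0.06, 0.705]
wrist_force: [-1.0, 0.1, -0.7]
width: 0.634
```

>>> move_arm(
  commands=[
    [0, 0, 0, 0, 0, 0, -1],
    [1, 0, 0, 0, 0, 0, -1],
    [1, 0, 0, 0, 0, 0, -1],
  ],
)

```text
time_s: 23.37
tcp_pos: [0.6141, -0.1295, 0.0386]
eef_rot: [0.06, 0.705, 0.059, -0.704]
wrist_force: [0.5, 0.4, -0.0]
width: 0.633
```

>>> move_arm(
  commands=[
    [1, 0, 0, 0, 0, 0, -1],
    [2, 0, 0, 0, 0, 0, -1],
    [2, 0, 0, 0, 0, 0, -1],
  ],
)

```text
time_s: 23.62
tcp_pos: [0.6135, -0.1296, 0.0358]
eef_rot: [0.059, 0.705, 0.059, -0.704]
wrist_force: [0.1, 1.1, -0.9]
width: 0.638
```

Run:
```python
from plan import *
plan([])
crop(capture("side"),"s22",190,100,120,80,6)
```

```text
now [ 613.5 -129.6   35.8] yaw -80.4 q6 1.15 t 23.6 w 0.638 F [ 0.1  1.1 -0.9] tilt 0.04
```

View pics/s22.png

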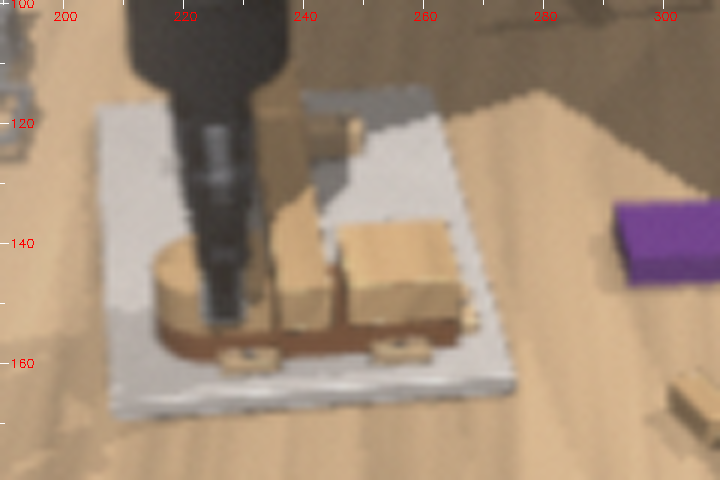

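>>> move_arm(
  commands=[
    [1, 0, 0, 0, 0, 0, -1],
    [1.5, 0, 0, 0, 0, 0, -1],
    [1.5, 0, 0, 0, 0, 0, -1],
  ],
)

```text
time_s: 23.92
tcp_pos: [0.6135, -0.1296, 0.0357]
eef_rot: [0.059, 0.705, 0.059, -0.704]
wrist_force: [-7.9, 1.9, 28.3]
width: 0.636
```

>>> move_arm(
  commands=[
    [-1, 0, 0, 0, 0, 0, -1],
    [-1, 0, 0, 0, 0, 0, 1],
    [-1, 0, 0, 0, 0, 0, 1],
    [-1, 0, 0, 0, 0, 0, 1],
    [-1, 0, 0, 0, 0, 0, 1],
  ],
)

```text
time_s: 24.33
tcp_pos: [0.6132, -0.1295, 0.0347]
eef_rot: [-0.059, -0.705, -0.059, 0.705]
wrist_force: [0.6, 1.0, -0.5]
width: 0.995
```

>>> move_arm(
  commands=[
    [-20, 0, 0, 0, 0, 0, 1],
    [-60, 0, 0, 0, 0, 0, 1],
    [-100, 0, 0, 0, 0, 0, 1],
    [-140, 0, 0, 0, 0, 0, 1],
    [-140, 0, 0, 0, 0, 0, 1],
  ],
)

```text
time_s: 24.75
tcp_pos: [0.617, -0.1305, 0.1824]
eef_rot: [0.06, 0.708, 0.058, -0.701]
wrist_force: [1.5, -0.9, 1.0]
width: 1.002
```

>>> move_arm(
  commands=[
    [0, 0, -20, 0, 0, 0, 1],
    [0, 0, -20, 0, 0, 0, 1],
  ],
)

```text
time_s: 24.92
tcp_pos: [0.6358, -0.1261, 0.176]
eef_rot: [0.06, 0.706, 0.059, -0.703]
wrist_force: [-0.7, 0.4, -0.7]
width: 1.002
```

Run:
```python
from plan import *
plan([])
im=capture("wrist"); crop(im,"w23",130,80,260,190,3)
crop(capture("scene"),"c23",110,195,110,80,6.5)
```

```text
now [ 635.8 -126.1  176. ] yaw -80.4 q6 1.16 t 24.9 w 1.002 F [-0.7  0.4 -0.7] tilt 0.21
```

View pics/w23.png

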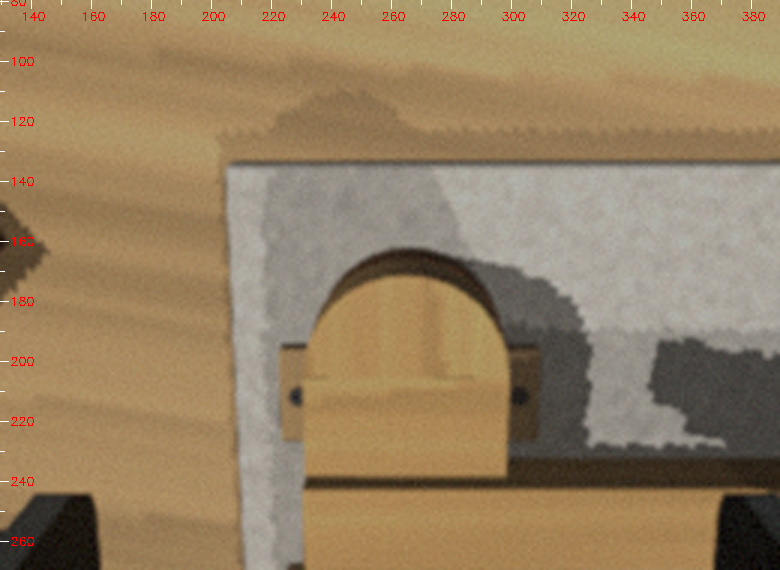

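View pics/c23.png

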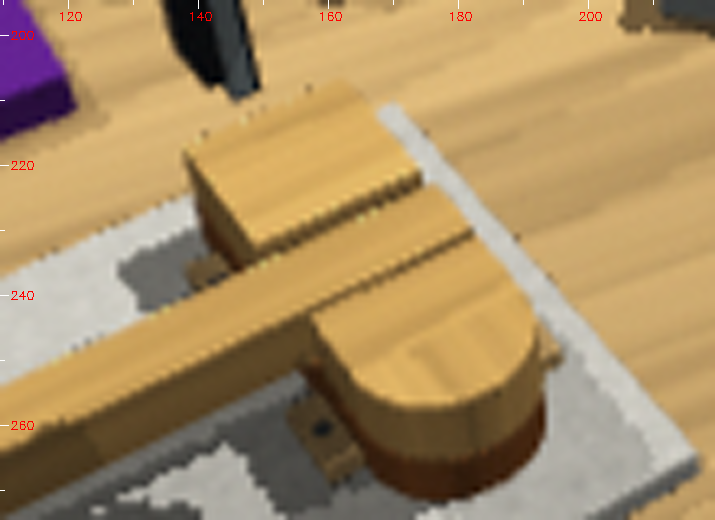

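Run:
```python
from plan import *
a=np.array([633,-126.5,174,-80.4]);b=np.array([647.4,74.4,130,-37.7])
plan([tuple(a+(b-a)*k/2) for k in (1,2)])
```

```text
now [ 633.  -126.   174.5] yaw -80.4 q6 1.16 t 25.0 w 0.999 F [-0.8 -0.5 -0.2] tilt 0.02
0 shift [ 22.5 -97.4 -23.8] turn [-21.3   0.    0. ] | 103 mm 21 deg -> 3 rows
1 shift [ 22.  -82.4 -57.8] turn [-21.4   0.    0. ] | 103 mm 21 deg -> 3 rows
```

>>> move_arm(
  commands=[
    [5, -24, -6, -5.3, 0, 0, 1],
    [11, -49, -12, -10.6, 0, 0, 1],
    [17, -73, -18, -16, 0, 0, 1],
    [22, -97, -24, -21.3, 0, 0, 1],
  ],
)

```text
time_s: 25.35
tcp_pos: [0.6393, -0.0257, 0.1518]
eef_rot: [-0.19, -0.681, -0.19, 0.682]
wrist_force: [0.3, -0.5, 0.5]
width: 0.998
```

>>> move_arm(
  commands=[
    [7, -27, -19, -7.1, 0, 0, 1],
    [15, -55, -38, -14.2, 0, 0, 1],
    [22, -82, -58, -21.4, 0, 0, 1],
    [22, -82, -58, -21.4, 0, 0, 1],
    [22, -82, -58, -21.4, 0, 0, 1],
  ],
)

```text
time_s: 25.77
tcp_pos: [0.6469, 0.0752, 0.1297]
eef_rot: [-0.312, -0.634, -0.313, 0.635]
wrist_force: [0.2, -0.6, -0.1]
width: 0.999
```

Run:
```python
from plan import *
plan([])
im=capture("wrist"); crop(im,"w24",0,0,512,384,1.5)
```

```text
now [646.9  75.2 129.7] yaw -37.5 q6 0.72 t 25.8 w 0.999 F [ 0.2 -0.6 -0.1] tilt 0.13
```

View pics/w24.png

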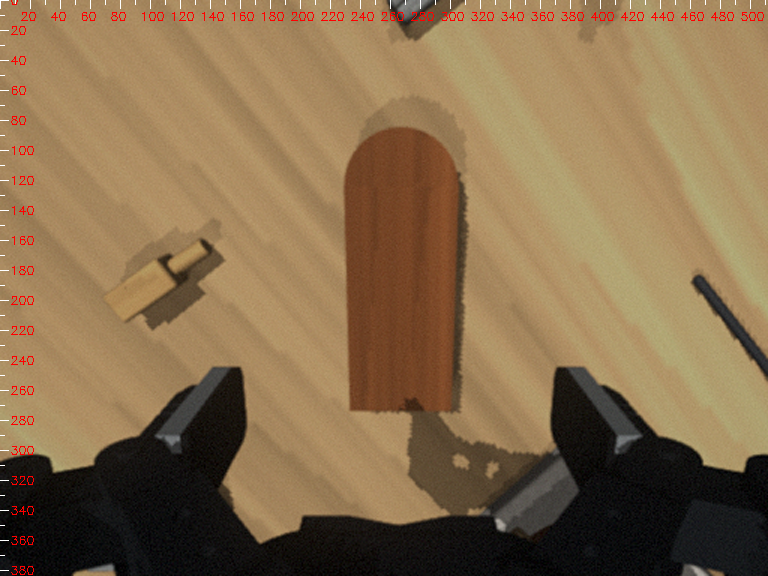

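Run:
```python
from fit import *
from plan import *
st=state();W='wrist'
f=fit([(W,233.2,273.8,-75,28,18),(W,303.2,273.8,-75,-28,18)],[(W,267.2,84.5),(W,229.4,130),(W,305.5,130)],nosed(150,56),18,[.647,.0744,.91],"cheek",st)
plan([(f[0]*1e3,f[1]*1e3,0,np.degrees(f[2])-90)])
```

```text
cheek x 647.2 y 74.5 mm yaw 52.7 deg res [ 1.   0.4 -1.2  0.1  0.5  0.1  0.2]
now [647.2  74.  130.1] yaw -37.7 q6 0.72 t 25.8 w 1.002 F [0.5 0.3 0.1] tilt 0.1
0 shift [130.1  -0.2  -0.6] turn [-0.4  0.1  0.1] | 130 mm 0 deg -> 4 rows
```

>>> move_arm(
  commands=[
    [35, 0, 0, -0.4, 0, 0, 1],
    [70, 0, 0, -0.4, 0, 0, 1],
    [100, 0, 0, -0.4, 0, 0, 1],
    [120, 0, 0, -0.4, 0, 0, 1],
    [129, 0, 0, -0.4, 0, 0, 1],
  ],
)

```text
time_s: 26.23
tcp_pos: [0.646, 0.072, -0.0011]
eef_rot: [-0.313, -0.633, -0.314, 0.635]
wrist_force: [-0.2, 0.8, -0.7]
width: 1.0
```

>>> move_arm(
  commands=[
    [0, 0, 0, 0, 0, 0, -1],
    [0, 0, 0, 0, 0, 0, -1],
    [0, 0, 0, 0, 0, 0, -1],
    [0, 0, 0, 0, 0, 0, -1],
    [0, 0, 0, 0, 0, 0, -1],
  ],
)

```text
time_s: 26.65
tcp_pos: [0.6493, 0.0735, 0.0036]
eef_rot: [0.314, 0.634, 0.313, -0.633]
wrist_force: [-1.1, -2.2, 9.1]
width: 0.637
```

>>> move_arm(
  commands=[
    [0, 0, 0, 0, 0, 0, -1],
    [-10, 0, 0, 0, 0, 0, -1],
    [-30, 0, 0, 0, 0, 0, -1],
  ],
)

```text
time_s: 26.9
tcp_pos: [0.6469, 0.0735, 0.0314]
eef_rot: [-0.314, -0.633, -0.314, 0.634]
wrist_force: [0.4, -0.1, -1.4]
width: 0.633
```

Run:
```python
from plan import *
plan([])
crop(capture("scene"),"c25",190,150,150,110,5)
```

```text
now [646.9  73.5  31.4] yaw -37.3 q6 0.72 t 26.9 w 0.633 F [ 0.4 -0.1 -1.4] tilt 0.15
```

View pics/c25.png

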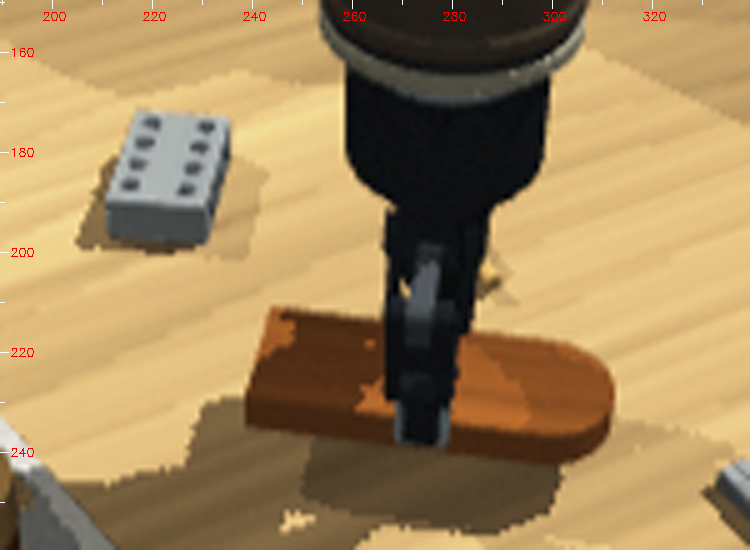

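>>> move_arm(
  commands=[
    [-35, 0, 0, 0, 0, 0, -1],
    [-70, 0, 0, 0, 0, 0, -1],
    [-105, 0, 0, 0, 0, 0, -1],
    [-110, 0, 0, 0, 0, 0, -1],
    [-110, 0, 0, 0, 0, 0, -1],
  ],
)

```text
time_s: 27.37
tcp_pos: [0.6501, 0.0738, 0.1458]
eef_rot: [0.315, 0.636, 0.313, -0.632]
wrist_force: [0.2, 0.1, -2.1]
width: 0.635
```

Run:
```python
from plan import *
a=np.array([647,73.7,141,-37.3]);b=np.array([571,-137.5,140,-80.0])
plan([tuple(a+(b-a)*k/2) for k in (1,2)])
im=capture("wrist"); crop(im,"w26",0,0,512,384,1.5)
```

```text
now [650.1  73.8 145.8] yaw -37.3 q6 0.72 t 27.4 w 0.635 F [ 0.2  0.1 -2.1] tilt 0.35
0 shift [  5.   31.4 109. ] turn [21.4 -0.3 -0.2] | 114 mm 21 deg -> 3 rows
1 shift [ 0.5 70.4 87.4] turn [21.3  0.   0. ] | 112 mm 21 deg -> 3 rows
```

View pics/w26.png

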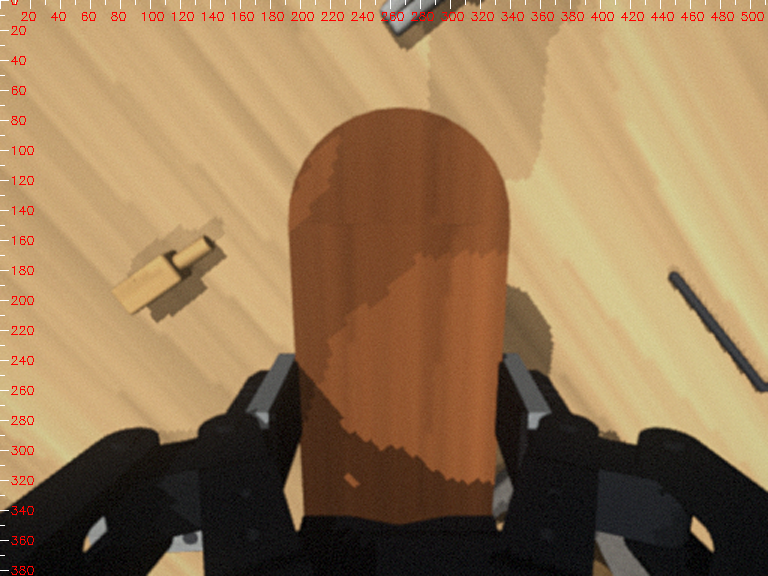

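Run:
```python
from loc import *
loc([(267.2,71.8),(192.5,139.8),(339.8,139.8)],.0155)
```

```text
[[-15.4  -1.4 -75.7]
 [-15.5 -28.8 -52. ]
 [-15.3  25.4 -52. ]] mean [-15.4  -1.6 -59.9]
```

>>> move_arm(
  commands=[
    [0, 8, 27, 5.3, 0, 0, -1],
    [0, 16, 55, 10.7, 0, 0, -1],
    [0, 24, 82, 16, 0, 0, -1],
    [0, 31, 109, 21.4, 0, 0, -1],
  ],
)

```text
time_s: 27.75
tcp_pos: [0.6051, -0.0327, 0.1402]
eef_rot: [-0.189, -0.68, -0.19, 0.682]
wrist_force: [0.2, -0.5, -1.2]
width: 0.636
```

>>> move_arm(
  commands=[
    [0, 18, 22, 5.3, 0, 0, -1],
    [0, 35, 44, 10.7, 0, 0, -1],
    [0, 53, 65, 16, 0, 0, -1],
    [0, 70, 87, 21.3, 0, 0, -1],
    [0, 70, 87, 21.3, 0, 0, -1],
  ],
)

```text
time_s: 28.17
tcp_pos: [0.5661, -0.1403, 0.1403]
eef_rot: [-0.058, -0.704, -0.059, 0.706]
wrist_force: [0.9, -0.2, -1.8]
width: 0.633
```

Run:
```python
from plan import *
plan([(571,-137.5,75,-80.3)])
```

```text
now [ 566.1 -140.3  140.3] yaw -80.5 q6 1.11 t 28.2 w 0.633 F [ 0.9 -0.2 -1.8] tilt 0.18
0 shift [65.3 -1.9 -5.5] turn [-0.2  0.2  0. ] | 66 mm 0 deg -> 2 rows
```

>>> move_arm(
  commands=[
    [25, -2, -5.5, 0, 0, 0, -1],
    [45, -2, -5.5, 0, 0, 0, -1],
    [60, -2, -5.5, 0, 0, 0, -1],
    [70, -2, -5.5, 0, 0, 0, -1],
    [76, -2, -5.5, 0, 0, 0, -1],
  ],
)

```text
time_s: 28.58
tcp_pos: [0.5725, -0.1335, 0.0636]
eef_rot: [-0.061, -0.703, -0.062, 0.706]
wrist_force: [0.0, -0.3, -1.2]
width: 0.635
```

>>> move_arm(
  commands=[
    [0, 0, 0, 0, 0, 0, -1],
    [0, 0, 0, 0, 0, 0, -1],
  ],
)

```text
time_s: 28.75
tcp_pos: [0.5738, -0.1339, 0.0658]
eef_rot: [-0.062, -0.704, -0.062, 0.705]
wrist_force: [-0.3, -0.5, -0.8]
width: 0.634
```

Run:
```python
from plan import *
plan([])
crop(capture("side"),"s27",190,100,120,80,6)
crop(capture("scene"),"c27",110,185,120,90,6.5)
```

```text
now [ 573.8 -133.9   65.8] yaw -80.0 q6 1.12 t 28.8 w 0.634 F [-0.3 -0.5 -0.8] tilt 0.03
```

View pics/s27.png

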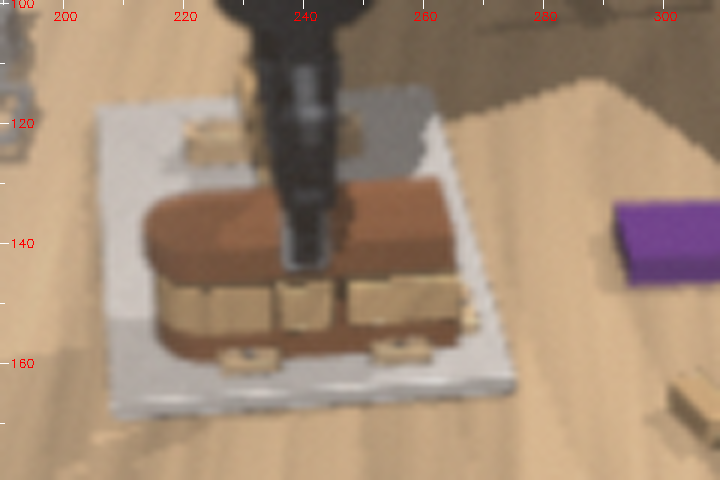

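View pics/c27.png

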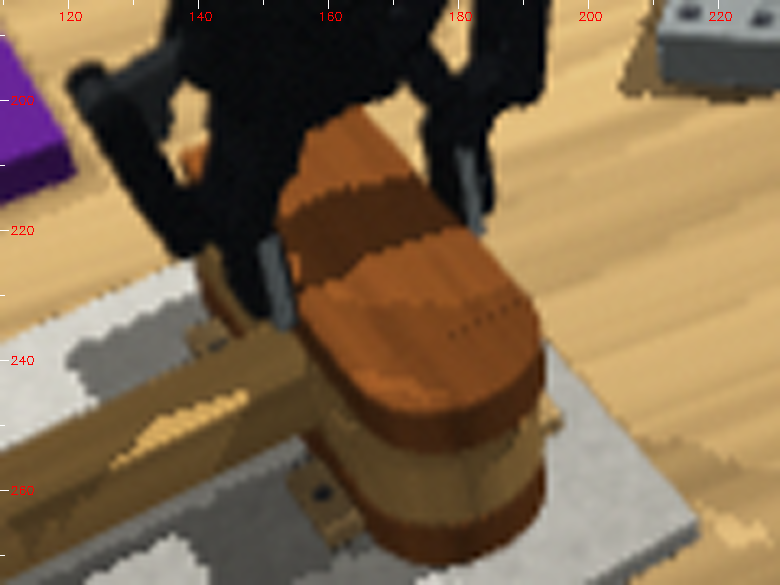

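>>> move_arm(
  commands=[
    [0, 2.5, 3, 0.3, 0, 0, -1],
    [3, 2.5, 3, 0.3, 0, 0, -1],
    [5, 2.5, 3, 0.3, 0, 0, -1],
    [6.5, 2.5, 3, 0.3, 0, 0, -1],
    [6.5, 2.5, 3, 0.3, 0, 0, -1],
  ],
)

```text
time_s: 29.27
tcp_pos: [0.5712, -0.1369, 0.0591]
eef_rot: [-0.06, -0.704, -0.06, 0.705]
wrist_force: [0.1, 0.6, -1.8]
width: 0.631
```

>>> move_arm(
  commands=[
    [1, 0, 0, 0, 0, 0, -1],
    [1.5, 0, 0, 0, 0, 0, -1],
    [1.5, 0, 0, 0, 0, 0, -1],
  ],
)

```text
time_s: 29.52
tcp_pos: [0.5713, -0.1369, 0.0578]
eef_rot: [-0.06, -0.705, -0.06, 0.705]
wrist_force: [0.6, 0.8, -1.1]
width: 0.633
```

>>> move_arm(
  commands=[
    [0.8, 0, 0, 0, 0, 0, -1],
    [1, 0, 0, 0, 0, 0, -1],
    [1, 0, 0, 0, 0, 0, -1],
  ],
)

```text
time_s: 29.77
tcp_pos: [0.5714, -0.1369, 0.0576]
eef_rot: [0.06, 0.705, 0.06, -0.704]
wrist_force: [-4.0, 0.8, 12.6]
width: 0.632
```

>>> move_arm(
  commands=[
    [0, 0, 0, 0, 0, 0, 0.7],
    [0, 0, 0, 0, 0, 0, 0.7],
    [0, 0, 0, 0, 0, 0, 0.7],
    [0, 0, 0, 0, 0, 0, 0.7],
  ],
)

```text
time_s: 30.1
tcp_pos: [0.5714, -0.137, 0.0569]
eef_rot: [0.06, 0.705, 0.06, -0.705]
wrist_force: [-0.1, 0.6, 0.5]
width: 0.849
```

>>> move_arm(
  commands=[
    [-15, 0, 0, 0, 0, 0, 0.7],
    [-50, 0, 0, 0, 0, 0, 1],
    [-90, 0, 0, 0, 0, 0, 1],
    [-120, 0, 0, 0, 0, 0, 1],
    [-120, 0, 0, 0, 0, 0, 1],
  ],
)

```text
time_s: 30.52
tcp_pos: [0.5744, -0.1378, 0.1829]
eef_rot: [0.061, 0.707, 0.059, -0.702]
wrist_force: [1.8, -0.6, 0.6]
width: 1.001
```

>>> move_arm(
  commands=[
    [0, 0, 0, 0, 0, 0, 1],
    [0, 0, 0, 0, 0, 0, 1],
  ],
)

```text
time_s: 30.68
tcp_pos: [0.571, -0.1369, 0.1766]
eef_rot: [-0.06, -0.704, -0.06, 0.705]
wrist_force: [-0.8, -0.1, 0.1]
width: 0.999
```

Run:
```python
from plan import *
plan([])
im=capture("wrist"); crop(im,"w28",100,30,330,250,2.4)
crop(capture("side"),"s28",190,100,120,80,6)
crop(capture("scene"),"c28",110,185,120,90,6.5)
```

```text
now [ 571.  -136.9  176.6] yaw -80.3 q6 1.11 t 30.7 w 0.999 F [-0.8 -0.1  0.1] tilt 0.02
```

View pics/w28.png

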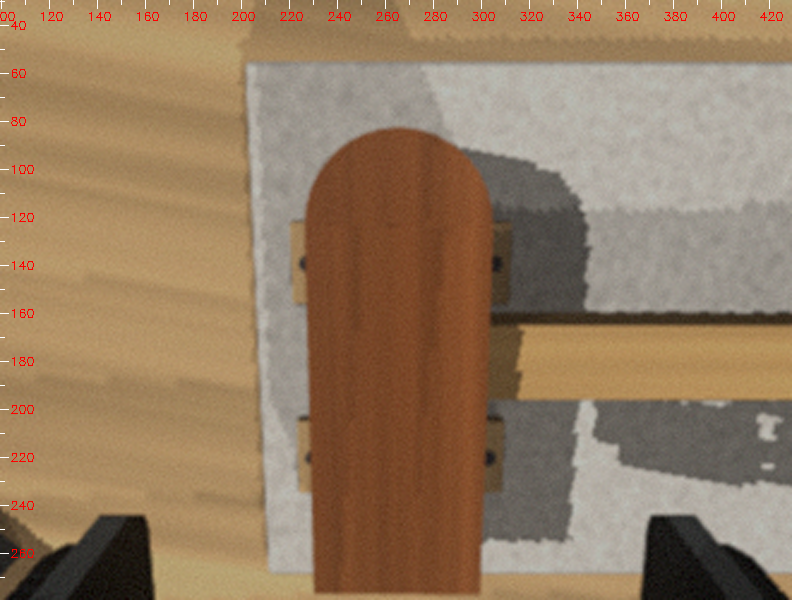

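View pics/s28.png

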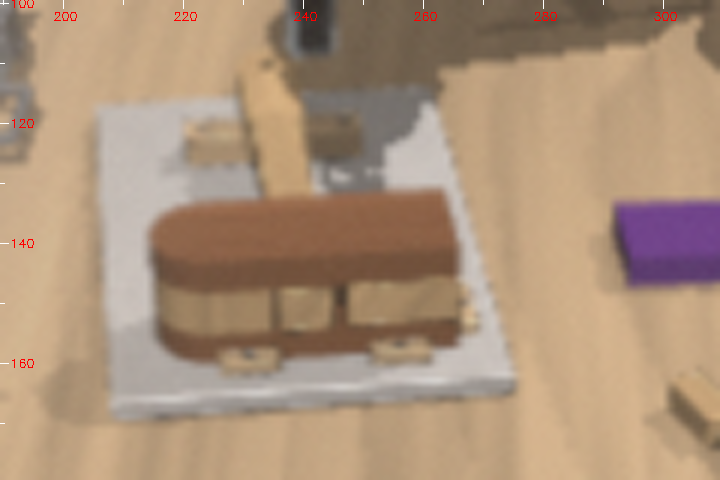

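View pics/c28.png

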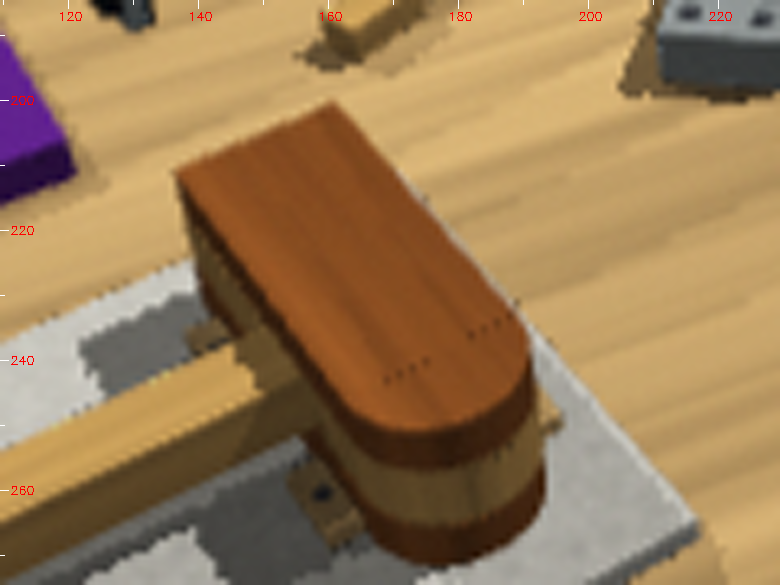

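Run:
```python
from fit import *
from plan import *
S,C='side','scene'
fit([(C,136.7,211.1,-75,-28,72),(C,161.1,200.1,-75,28,72),(S,263.5,131.2,-75,-28,72),(S,265.8,140.5,-75,28,72)],[(S,214.5,139.5),(C,191.3,236.5),(C,173,251)],nosed(150,56),72,[.571,-.137,.17],"cheek")
fit([('wrist',230.6,276.6,-75,28,72),('wrist',299.5,276.6,-75,-28,72)],[('wrist',266.2,83),('wrist',226.8,115),('wrist',304,115)],nosed(150,56),72,[.571,-.137,.17],"cheekw",state())
a=np.array([571,-137,176.6,-80.3]);b=np.array([435.6,45.3,130,-125.1])
plan([tuple(a+(b-a)*k/2) for k in (1,2)])
```

```text
cheek x 573.1 y -137.6 mm yaw 9.5 deg res [-0.3 -0.2  0.4  0.1 -0.1 -0.5  0.3  0.2  0.3 -0.  -0. ]
cheekw x 570.8 y -135.2 mm yaw 9.6 deg res [-0.5  1.   0.5  1.1  1.7  0.5  0.5]
now [ 570.6 -136.8  175.6] yaw -80.3 q6 1.11 t 30.8 w 0.997 F [ 0.4  1.  -0.6] tilt 0.12
0 shift [  22.5 -100.9   51. ] turn [22.4  0.1  0. ] | 115 mm 22 deg -> 4 rows
1 shift [ 23.3 -74.   86.1] turn [22.4  0.   0. ] | 116 mm 22 deg -> 4 rows
```

>>> move_arm(
  commands=[
    [5, -25, 13, 5.6, 0, 0, 1],
    [11, -50, 25, 11.2, 0, 0, 1],
    [17, -75, 38, 16.8, 0, 0, 1],
    [22, -101, 51, 22.4, 0, 0, 1],
  ],
)

```text
time_s: 31.17
tcp_pos: [0.5025, -0.0453, 0.1535]
eef_rot: [0.08, -0.702, 0.08, 0.703]
wrist_force: [0.5, 1.3, -1.5]
width: 0.999
```

>>> move_arm(
  commands=[
    [6, -18, 21, 5.6, 0, 0, 1],
    [12, -37, 43, 11.2, 0, 0, 1],
    [18, -55, 64, 16.8, 0, 0, 1],
    [23, -74, 86, 22.4, 0, 0, 1],
    [23, -74, 86, 22.4, 0, 0, 1],
  ],
)

```text
time_s: 31.58
tcp_pos: [0.4315, 0.0475, 0.1301]
eef_rot: [0.215, -0.671, 0.216, 0.675]
wrist_force: [-0.5, -0.1, -1.1]
width: 0.999
```

>>> move_arm(
  commands=[
    [0, 0, 0, 0, 0, 0, 1],
    [0, 0, 0, 0, 0, 0, 1],
  ],
)

```text
time_s: 31.75
tcp_pos: [0.4366, 0.0451, 0.1316]
eef_rot: [0.212, -0.674, 0.213, 0.675]
wrist_force: [-1.4, 0.2, -0.1]
width: 1.0
```

Run:
```python
from plan import *
plan([])
im=capture("wrist"); crop(im,"w29",60,30,360,270,2.2)
```

```text
now [436.6  45.1 131.6] yaw -125.0 q6 2.22 t 31.8 w 1.000 F [-1.4  0.2 -0.1] tilt 0.02
```

View pics/w29.png

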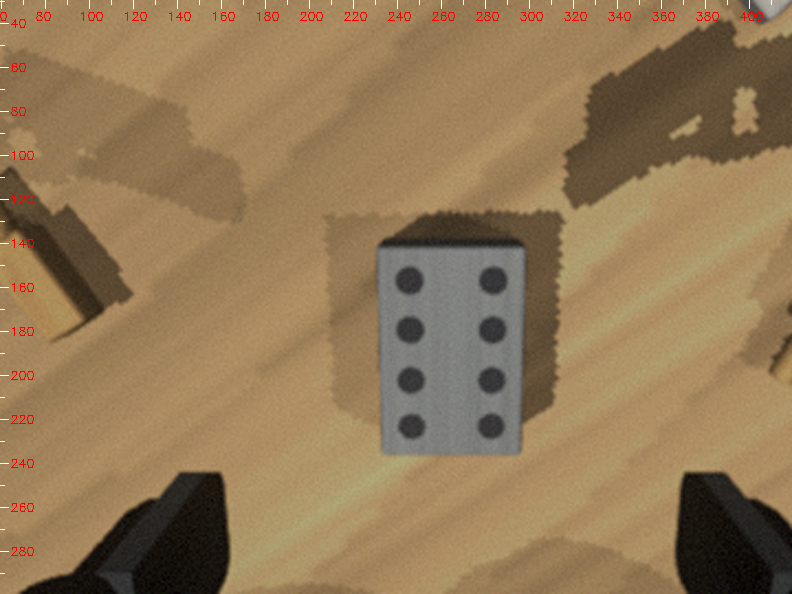

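Run:
```python
from loc import *
s,p,M,y=pose()
l=loc([(230.9,141.3),(298.1,141.3),(233.1,235.9),(296.3,235.9)],.025-p[2]/1e3)
```

```text
[[106.7 -24.7 -33.8]
 [106.7  24.  -33.8]
 [106.7 -24.9  40. ]
 [106.7  24.5  40. ]] mean [106.7  -0.3   3.1]
```

>>> move_arm(
  commands=[
    [35, 0.5, 3, 0, 0, 0, 1],
    [70, 0.5, 3, 0, 0, 0, 1],
    [100, 0.5, 3, 0, 0, 0, 1],
    [120, 0.5, 3, 0, 0, 0, 1],
    [129, 0.5, 3, 0, 0, 0, 1],
  ],
  force=80,
)

```text
time_s: 32.22
tcp_pos: [0.4331, 0.0456, 0.0004]
eef_rot: [0.213, -0.673, 0.214, 0.675]
wrist_force: [-1.0, -0.1, 0.3]
width: 1.0
```

>>> move_arm(
  commands=[
    [0, 0, 0, 0, 0, 0, -1],
    [0, 0, 0, 0, 0, 0, -1],
    [0, 0, 0, 0, 0, 0, -1],
    [0, 0, 0, 0, 0, 0, -1],
    [0, 0, 0, 0, 0, 0, -1],
  ],
  force=80,
)

```text
time_s: 32.63
tcp_pos: [0.4347, 0.0463, 0.0043]
eef_rot: [-0.213, 0.675, -0.213, -0.673]
wrist_force: [-1.1, -5.0, 10.2]
width: 0.564
```

>>> move_arm(
  commands=[
    [0, 0, 0, 0, 0, 0, -1],
    [0, 0, 0, 0, 0, 0, -1],
    [-10, 0, 0, 0, 0, 0, -1],
    [-30, 0, 0, 0, 0, 0, -1],
    [-60, 0, 0, 0, 0, 0, -1],
  ],
)

```text
time_s: 33.05
tcp_pos: [0.4325, 0.0463, 0.063]
eef_rot: [0.213, -0.673, 0.213, 0.675]
wrist_force: [0.8, -1.0, -7.7]
width: 0.566
```

>>> move_arm(
  commands=[
    [-30, 0, 0, 0, 0, 0, -1],
    [-60, 0, 0, 0, 0, 0, -1],
    [-90, 0, 0, 0, 0, 0, -1],
    [-110, 0, 0, 0, 0, 0, -1],
    [-110, 0, 0, 0, 0, 0, -1],
  ],
)

```text
time_s: 33.47
tcp_pos: [0.4357, 0.0465, 0.1773]
eef_rot: [-0.214, 0.677, -0.212, -0.672]
wrist_force: [2.7, 0.2, -6.4]
width: 0.564
```

Run:
```python
from plan import *
a=np.array([434.5,42.5,172,-125.]);b=np.array([571,-137,172,-80.3])
plan([tuple(a+(b-a)*k/2) for k in (1,2)])
im=capture("wrist"); crop(im,"w30",0,0,512,384,1.5)
crop(capture("scene"),"c30",130,90,150,110,5)
```

```text
now [435.7  46.5 177.3] yaw -125.1 q6 2.22 t 33.5 w 0.564 F [ 2.7  0.2 -6.4] tilt 0.42
0 shift [   5.7   38.3 -108.7] turn [-22.4  -0.4   0.2] | 115 mm 22 deg -> 4 rows
1 shift [  0.   72.6 -86.2] turn [-22.4   0.    0. ] | 113 mm 22 deg -> 4 rows
```

View pics/w30.png

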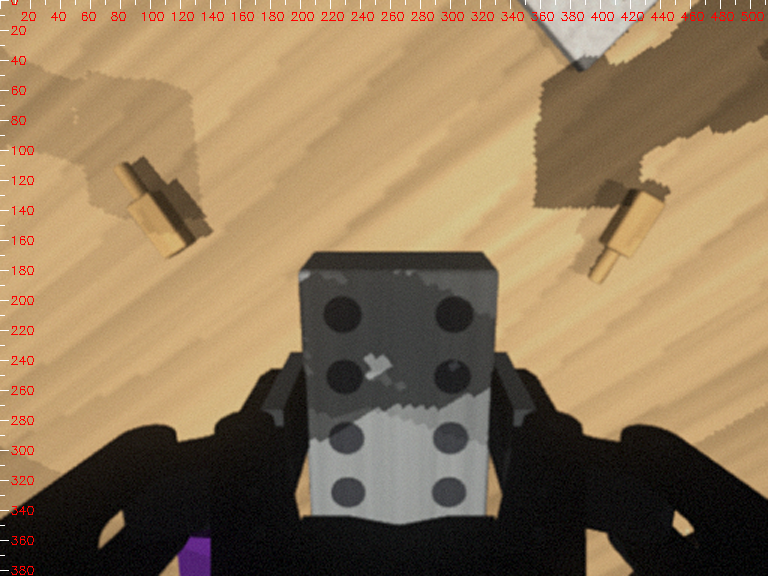

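View pics/c30.png

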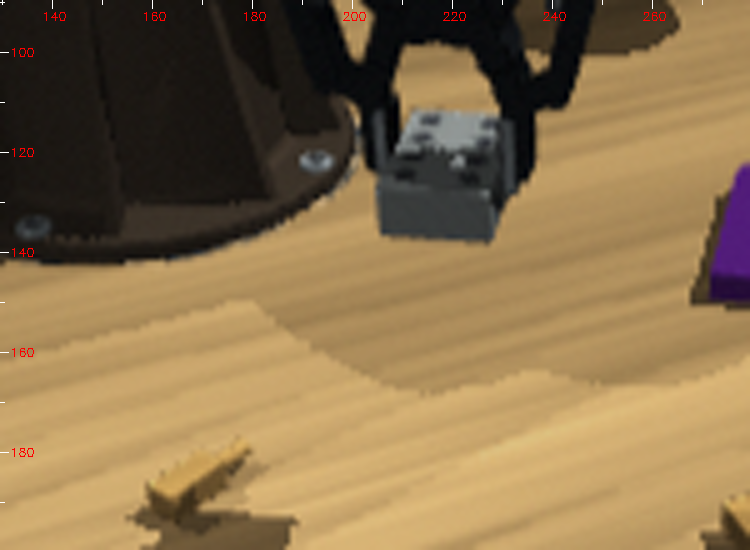

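>>> move_arm(
  commands=[
    [0, 9, -27, -5.6, 0, 0, -1],
    [0, 19, -54, -11.2, 0, 0, -1],
    [0, 29, -81, -16.8, 0, 0, -1],
    [0, 38, -107, -22.4, 0, 0, -1],
  ],
)

```text
time_s: 33.9
tcp_pos: [0.4989, -0.0472, 0.1712]
eef_rot: [0.076, -0.702, 0.076, 0.704]
wrist_force: [1.0, 0.7, -7.3]
width: 0.563
```

>>> move_arm(
  commands=[
    [0, 18, -21, -5.6, 0, 0, -1],
    [0, 36, -43, -11.2, 0, 0, -1],
    [0, 54, -65, -16.8, 0, 0, -1],
    [0, 73, -86, -22.4, 0, 0, -1],
    [0, 73, -86, -22.4, 0, 0, -1],
  ],
)

```text
time_s: 34.32
tcp_pos: [0.5695, -0.1401, 0.1709]
eef_rot: [0.062, 0.705, 0.061, -0.704]
wrist_force: [-0.6, -0.5, -6.3]
width: 0.561
```

>>> move_arm(
  commands=[
    [0, 0, 0, 0, 0, 0, -1],
    [0, 0, 0, 0, 0, 0, -1],
  ],
)

```text
time_s: 34.48
tcp_pos: [0.5658, -0.136, 0.1709]
eef_rot: [-0.059, -0.703, -0.06, 0.706]
wrist_force: [0.3, -0.4, -7.6]
width: 0.56
```

Run:
```python
from loc import *
plan([(571.5,-137,86,-80.3)])
im=capture("wrist"); crop(im,"w31",0,0,512,384,1.5)
loc([(199.2,180.5),(331.2,180.5)],.022)
```

```text
now [ 565.8 -136.   170.9] yaw -80.4 q6 1.11 t 34.5 w 0.560 F [ 0.3 -0.4 -7.6] tilt 0.21
0 shift [84.9  2.1 -5.7] turn [-0.1  0.2  0.1] | 85 mm 0 deg -> 3 rows
[[-22.1 -25.1 -36.8]
 [-22.1  22.4 -36.9]] mean [-22.1  -1.4 -36.8]
```

View pics/w31.png

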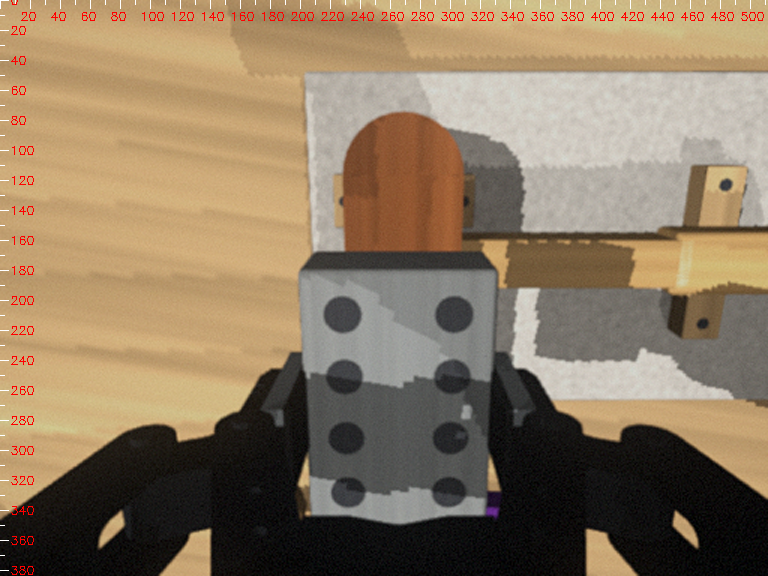

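>>> move_arm(
  commands=[
    [30, 1, -3, 0, 0, 0, -1],
    [55, 1, -3, 0, 0, 0, -1],
    [72, 1, -3, 0, 0, 0, -1],
    [82, 1, -3, 0, 0, 0, -1],
    [88, 1, -3, 0, 0, 0, -1],
  ],
)

```text
time_s: 34.95
tcp_pos: [0.5692, -0.1359, 0.0834]
eef_rot: [-0.06, -0.704, -0.06, 0.705]
wrist_force: [0.7, -0.0, -7.0]
width: 0.563
```

>>> move_arm(
  commands=[
    [0, 0, 0, 0, 0, 0, -1],
    [0, 0, 0, 0, 0, 0, -1],
    [2, 0, 0, 0, 0, 0, -1],
    [2, 0, 0, 0, 0, 0, -1],
  ],
)

```text
time_s: 35.28
tcp_pos: [0.5709, -0.1369, 0.0837]
eef_rot: [0.06, 0.705, 0.06, -0.704]
wrist_force: [-0.8, -0.5, -6.9]
width: 0.566
```

Run:
```python
from plan import *
plan([(571.5,-137,78,-80.3)])
crop(capture("side"),"s32",190,90,120,90,6)
crop(capture("scene"),"c32",100,165,130,95,6)
```

```text
now [ 570.9 -136.9   83.7] yaw -80.3 q6 1.11 t 35.3 w 0.566 F [-0.8 -0.5 -6.9] tilt 0.08
0 shift [ 5.7  0.2 -0.6] turn [ 0.  -0.1 -0. ] | 6 mm 0 deg -> 1 rows
```

View pics/s32.png

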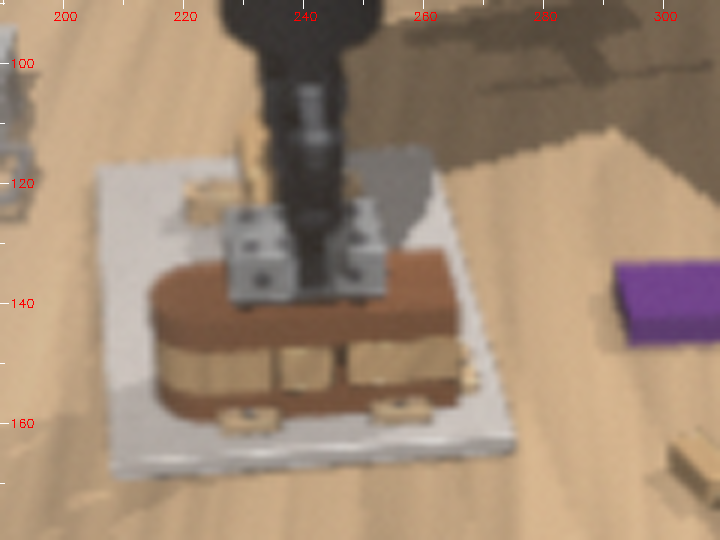

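View pics/c32.png

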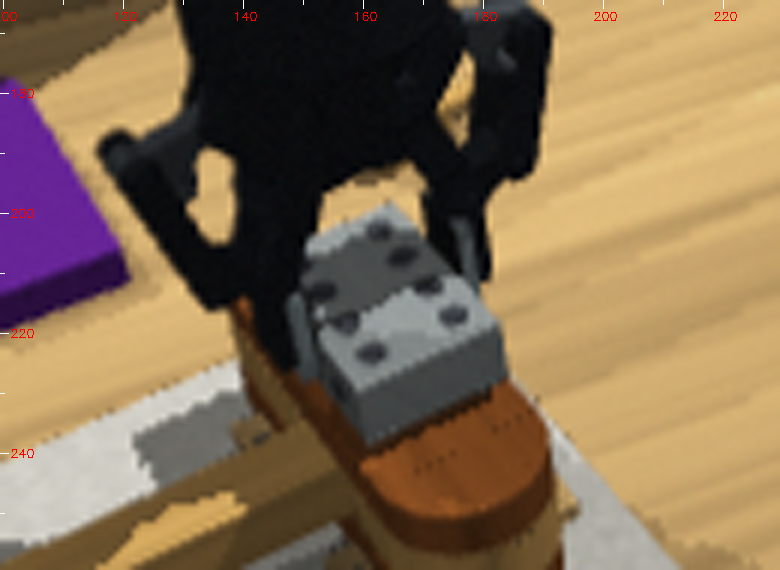

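Centred; lower gently to contact.

>>> move_arm(
  commands=[
    [2, 0, 0, 0, 0, 0, -1],
    [4, 0, 0, 0, 0, 0, -1],
    [5, 0, 0, 0, 0, 0, -1],
    [5, 0, 0, 0, 0, 0, -1],
  ],
)

```text
time_s: 35.72
tcp_pos: [0.5701, -0.1368, 0.0776]
eef_rot: [-0.06, -0.704, -0.06, 0.705]
wrist_force: [-0.9, 0.2, -6.8]
width: 0.564
```

>>> move_arm(
  commands=[
    [0.7, 0, 0, 0, 0, 0, -1],
    [1.3, 0, 0, 0, 0, 0, -1],
    [1.3, 0, 0, 0, 0, 0, -1],
  ],
)

```text
time_s: 35.97
tcp_pos: [0.5703, -0.1368, 0.0765]
eef_rot: [-0.06, -0.705, -0.06, 0.705]
wrist_force: [0.1, -0.4, -6.4]
width: 0.565
```

>>> move_arm(
  commands=[
    [0.7, 0, 0, 0, 0, 0, -1],
    [1.2, 0, 0, 0, 0, 0, -1],
    [1.2, 0, 0, 0, 0, 0, -1],
  ],
)

```text
time_s: 36.22
tcp_pos: [0.5704, -0.1368, 0.0764]
eef_rot: [0.06, 0.705, 0.06, -0.704]
wrist_force: [-5.4, 1.2, 11.6]
width: 0.565
```

>>> move_arm(
  commands=[
    [0, 0, 0, 0, 0, 0, 0.7],
    [0, 0, 0, 0, 0, 0, 0.7],
    [0, 0, 0, 0, 0, 0, 0.7],
    [0, 0, 0, 0, 0, 0, 0.7],
    [0, 0, 0, 0, 0, 0, 0.7],
  ],
)

```text
time_s: 36.63
tcp_pos: [0.5704, -0.1368, 0.0754]
eef_rot: [0.06, 0.705, 0.06, -0.705]
wrist_force: [-0.7, -0.1, -0.3]
width: 0.849
```

>>> move_arm(
  commands=[
    [-15, 0, 0, 0, 0, 0, 0.7],
    [-45, 0, 0, 0, 0, 0, 1],
    [-80, 0, 0, 0, 0, 0, 1],
    [-120, 0, 0, 0, 0, 0, 1],
    [-130, 0, 0, 0, 0, 0, 1],
  ],
)

```text
time_s: 37.05
tcp_pos: [0.5727, -0.1375, 0.211]
eef_rot: [0.061, 0.707, 0.059, -0.702]
wrist_force: [2.4, -0.2, 0.4]
width: 1.002
```

>>> move_arm(
  commands=[
    [0, 0, 0, 0, 0, 0, 1],
    [0, 0, 0, 0, 0, 0, 1],
    [0, 0, 0, 0, 0, 0, 1],
  ],
)

```text
time_s: 37.3
tcp_pos: [0.5698, -0.1366, 0.2045]
eef_rot: [-0.06, -0.704, -0.06, 0.705]
wrist_force: [0.6, 0.3, -1.2]
width: 1.003
```

Run:
```python
from plan import *
plan([])
crop(capture("wrist"),"w33",100,30,330,250,2.4)
crop(capture("side"),"s33",190,90,120,90,6)
crop(capture("scene"),"c33",0,0,512,384,1.5)
```

```text
now [ 569.8 -136.6  204.5] yaw -80.3 q6 1.11 t 37.3 w 1.003 F [ 0.6  0.3 -1.2] tilt 0.07
```

View pics/w33.png

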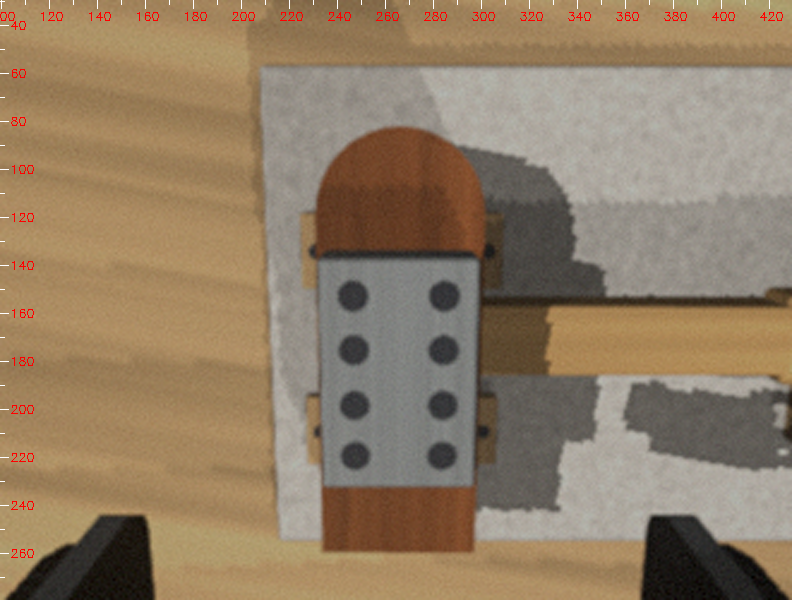

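View pics/s33.png

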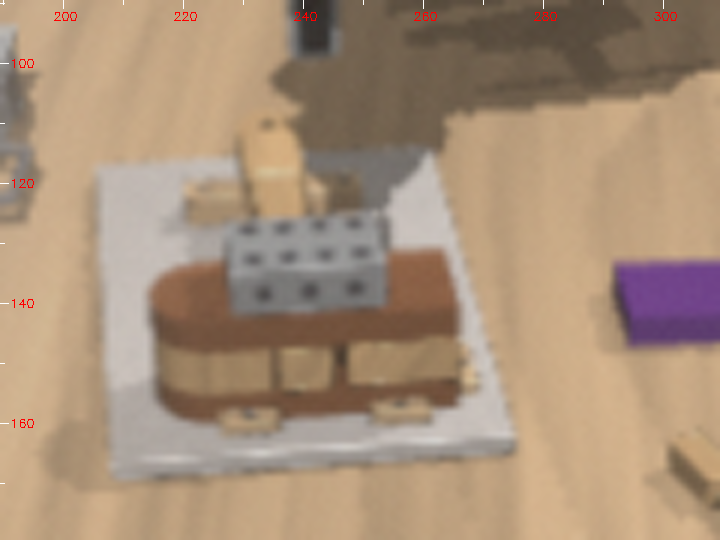

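View pics/c33.png

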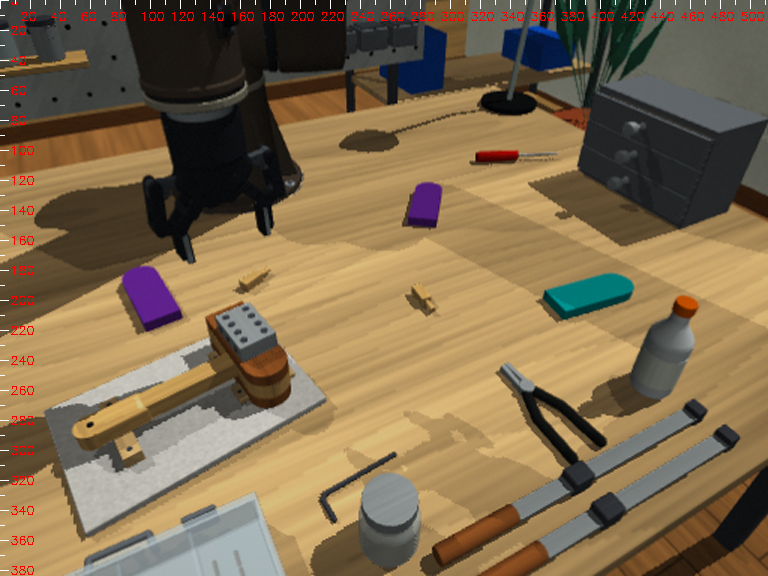

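Run:
```python
from h import *
print(arm.hand_in())
```

```text
the job is handed in; nothing more can be done
None
```

I dry-laid the mallet on the white board and handed it in at about 37 s. The order was handle, square block, round-nosed block, wooden cheek, then the steel weight. No verdict was reported.

**Last checks:**
- **Handle:** measured from the wrist camera, it is about 1 mm off centre across the cheek. Its head sits about 2 mm past the cheek edge, and the grip is over the rest.
- **Blocks:** both look flush at their outer ends in the pictures, with a wedge gap beside the handle on each side. The gap is a little narrower on the round-nosed side.
- **Upper cheek:** the fixed cameras put it within about 1 mm of the lower cheek, nose over nose.
- **Weight:** it looks central on the cheek. I judged this by eye and did not measure it.
- **Left alone:** both pegs and the pliers look unmoved, and the gripper was clear above the stack at hand-in.

**What failed or disagreed:**
- **Fingertip position:** the fingertips stand about level with the reported TCP, not 25 mm ahead of it. My first grasp on the handle therefore closed on top of it and caught nothing. The handle did not move, and I grasped about 20–25 mm lower from then on.
- **Camera differences:** the cameras disagreed by 2–4 mm on absolute positions, so I lined most parts up within the wrist camera view.

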